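# Put the pill tins away in the child-safe cupboard

### The arm

A 6-joint arm with a two-finger parallel gripper is mounted at the origin on the work surface. World frame = base frame: x ahead of the robot, y to its left, z up, the work surface at z = 0. Lengths are in m, angles in rad, forces in N, time in s.
With the tool pointing down it reaches from about 0.3 to 0.775 m from the base axis. Payload 14.6 kg.
Tool frame: the origin (TCP) lies on the centre line of the jaws, within the pads' length; the fingertips stand 25 mm ahead of it and the grasp point (between the pads) lies 6 mm ahead of it (ctrl.tip_reach is the distance from the TCP to the fingertips, in m); z points along the fingers, y is the line along which they close (so a half turn about z gives the same grasp; the last joint's range is limited). The gripper opens to 94 mm and grips with 3 to 60 N. Pads are 16 mm wide; open, the fingers measure 119 mm over their backs; the gripper's body (75 mm by 177 mm) begins 78 mm behind the grasp point.
Start: joints at [1.047, 0.3, 1.521, -0, 1.321, -0.067], TCP at [0.243, 0.494, 0.199] pointing down, gripper open.
Joint ranges: [-3.03, 3.03], [-0.79, 2.21], [0.23, 2.52], [-1.04, 4.18], [0, 3.07], [-2.55, 2.55]. Speed limits (rad/s): [2.22, 2.22, 2.57, 3.14, 3.14, 3.14].

### API

Orientations are given as [roll, pitch, yaw] about the fixed x, y, z axes, in that order (R = Rz(yaw) Ry(pitch) Rx(roll)).
In Python, from station import ctrl gives the robot as it stands. The module is installed in compiled form; this text tells all that it offers.
- The arm moves only by the tool apply_moves, never from a script. Its argument "deltas" is a list of rows, each a list of 7 numbers: the closure in counts, from 0 (fully open) to 255 (shut), then the shift along the world's x, y, z in cm, then the turn, a rotation vector about the world's x, y, z in rad. In form: [[jaw, tx, ty, tz, ax, ay, az], ...]. A call has 1 to 10 rows; each row shifts and turns the commanded pose from where the row before left it; what a row does not reach is not made up. A row lasts 1/10 s, in which the tool goes at most 50 mm and 8.59 degrees, less where a joint would pass 70% of its speed; a pose out of reach is approached as far as the arm can. A call with a gripper value outside its range is refused whole. The fingers move at their own pace and stop on an object; "grip_force" is the grip in N (left out, the last holds). Time passes only in rows, so rows that do not move let the fingers close. It gives the time, the measured TCP pose, the force, the opening and the grip force at its end, in the units of the state.
- ctrl.get_obs(): the state, without advancing time (a new reading comes with each control period).
- ctrl.camera(name): name is "side" or "top"; returns a dict with "img" (400x640x3 uint8, red, green, blue), "K" (3x3 intrinsics, pixels), "pose" (4x4, takes a point from camera to world coordinates). Camera axes: x right, y up, looking along -z (the intrinsics and any distortion apply to the point x, -y, -z); pixel columns grow to the right and rows downward; lengths in m; the calibration is good to about 2 mm. A picture is of the moment at which its call begins. There is no depth.
- ctrl.hand_in(): hands the job in; it is judged then, once.
The state is a dict: "time_s": time; "qpos": joint angles; "joint_vel": joint speeds; "tau": joint torques, N m; "ee_pos": TCP position; "eef_rot": TCP orientation; "force": force on the tool from outside, world axes, zero at the start; "moment": the same for the moment, N m; "grip_width": finger opening in m; "grip_force": force on a finger pad.
Only numpy, scipy, OpenCV 4.12 (cv2) and the standard library are available. Lean on these libraries where they do the work, as an engineer would, in place of code of your own. Each camera call takes 0.05 s, during which the arm holds its last target. There are 200 camera calls.

### The job

Put every pill tin that stands out on the ledge into the rack on the inside of the medicine cupboard's door, then shut the door fully and shoot the bolt fully home again. The bolt on the roof must be lifted over its bump to slide, and a hidden sprung catch stops the door after a hand's gap: press it down through the gap while pulling the door on. Leave everything else on the ledge where it stands.

Things in the scene. Friction and masses are not known exactly. Their poses are not given: they have to be found in the camera images.
- cupboard: Wooden medicine cupboard fixed to the ledge, white door in front; 160 deep, 320 wide, 200 mm high, at another place and turned up to 0.1 rad in each start. Origin under its centre, x into the cupboard (away from the front), y to its left, z up. Roof: top at z = 200 mm, front edge at x = -80 mm.
- hinge (a point): Fixed point on the door's upright hinge axis at ledge height (z = 0), left end of the front; (-82, 155, 0) mm from the cupboard's origin, same axes. 'Hinge frame' = these axes from this point. 'Door frame' = the same turned about z by minus the door angle, so that it moves with the door.
- door (a joint): Door angle, rad: 0 shut, grows as the free right edge swings towards the robot (clockwise from above), stop 1.7. Stays where left (0.12 N m). Panel: door frame x -14 to 0, y 0 to -308, z 15 to 200 mm. Play with bolt home 0.02. With the catch up it stops at 0.2, where the gap between door and roof edge at the catch is 50 mm.
- handle (a point): Middle of the steel pull bar on the door's front: level, 10 mm thick, 70 mm long along the door, its axis 40 mm in front of the panel (35 mm clear behind it), 30 mm below the door's top; door frame (-54, -245, 170) mm. Can be pinched from above.
- rack (a point): Floor centre of the open-topped aluminium rack inside the door; door frame (48, -152, 135) mm, axes the door's: x square away from the panel, y along it to the hinge. Inside 48 (x) by 148 mm (y), walls 16 high, 3 thick. Panel's inner face 48 mm from the centre, its top 65 mm above the rack floor. Four tins fit side by side, 37 mm apart. Reached from above with the door beyond 1 rad.
- catch_pad (a point): Point on top of the safety catch's arm, 24 mm in from the door: grey bar 16 wide, 84 mm long, level, sticking inwards from the door near its free edge, 27 mm below the door's top; door frame (24, -264, 173) mm when up. Its inner end hooks behind the roof's front edge. Seen and reached only from above through the gap of the ajar door. Moves with door and catch.
- catch (a joint): How far the catch is pressed down, m: 0 up, 0.014 bottom; sprung (2 N at first, 5.5 N at the bottom), comes back up. The hook is clear from 0.008; the door is free beyond 0.32 rad. When the door is pushed shut the hook's ramp presses it down by itself (under 10 N at the handle) and it snaps up.
- bolt_knob (a point): Middle of the top of the bolt's knob on the roof: upright dark steel cylinder 22 mm across, 34 mm high (z = 218 to 252 mm when down), on a cranked 10 mm steel bolt; hinge frame (25, -100, 252) mm with the bolt home. Moves with the bolt.
- bolt (a joint): Bolt travel along the hinge frame's +y (left, to the hinge side), m: 0 home (its prong stands in front of a steel tab that rises 18 mm over the door's top), 0.045 fully drawn; clear of the tab from 0.023. A fixed bump blocks it between about 0.006 and 0.022 unless lifted, so in both directions lift it, carry it past the bump and let it down. Friction 0.8 N.
- bolt_lift (a joint): How far the bolt is lifted, m: 0 down, 0.011 highest; 8 mm or more clears the bump. About 2 N lifts it; it drops back when let go (on top of the bump it stays at about 7 mm).
- basket: White plastic two-tier basket with four purple clothespins, 200 x 280 x 250 mm; bystander, left of the cupboard. Origin under its centre.
- sewing_box: Latched plastic sewing box 130 x 200 x 130 (handle included) mm; bystander, right of the cupboard. Origin under its centre.
- tub: Low round white cream tub 62 mm across, 42 mm high; bystander, front left. Origin under its centre.
- jar: Amber glass jar 38 mm across, 60 mm high; bystander among the tins. Origin under its centre.
- spool: Wooden thread spool 34 mm across, 46 mm high; bystander among the tins. Origin under its centre.
- cup: White cup 44 mm across, 60 mm high; bystander among the tins. Origin under its centre.
- tin1: Stainless steel pill tin, upright square block 30 x 30 x 42 mm with rounded edges, about 50 g; stands on the ledge to the right in front of the cupboard, anywhere among the bystanders, turned any way. Origin in its middle (z = 21 mm when standing on the ledge), z along its height. May be absent.
- tin2: Stainless steel pill tin, upright square block 30 x 30 x 42 mm with rounded edges, about 50 g; stands on the ledge to the right in front of the cupboard, anywhere among the bystanders, turned any way. Origin in its middle (z = 21 mm when standing on the ledge), z along its height. May be absent.
- tin3: Stainless steel pill tin, upright square block 30 x 30 x 42 mm with rounded edges, about 50 g; stands on the ledge to the right in front of the cupboard, anywhere among the bystanders, turned any way. Origin in its middle (z = 21 mm when standing on the ledge), z along its height. May be absent.
- tin4: Stainless steel pill tin, upright square block 30 x 30 x 42 mm with rounded edges, about 50 g; stands on the ledge to the right in front of the cupboard, anywhere among the bystanders, turned any way. Origin in its middle (z = 21 mm when standing on the ledge), z along its height. May be absent.

How it is judged:
By the outcome, as a careful person would: the job done as asked, in the order asked, and still so for the second after the job is handed in, with the robot touching nothing.
Of tin1, tin2, tin3, tin4 only 2 to 4 are there at a start; the rules pass over those that are not, and their reading is None.
At some moment in a run one of tin1, tin2, tin3, tin4 may be knocked a few centimetres aside while the robot is not near it.
Once in a run the grip may slacken for a moment while it holds something.
It also fails if it takes over 210 s, if anything falls off the work surface, if the arm or the gripper's body presses on something with over 40 N, if the wrist force passes 120 N, or if a joint passes its speed limit or range.

## Working session

There is one attempt and no reset: what is moved stays moved. The work goes in short steps, Python scripts to look and compute and a tool call to move; the robot and the scene stay as the last step left them, time stands still between calls to the robot, and variables do not carry over. Pictures are saved under pics/ and viewed, at most 14 in all, crops included, and the job is handed in when it is done.

Besides the shell and the picture viewer there is one more tool, called after ">>>" as a command line: name --pt "numbers of a row" for each row, then --argument value for the rest. apply_moves: Moves the arm, as the interface text tells. Its arguments: {"type":"object","properties":{"deltas":{"type":"array"},"grip_force":{"type":"number"}},"required":["deltas"]}

```bash
mkdir -p pics; cat > h.py <<'E'
import numpy as np, cv2
from station import ctrl
def snap(n,f):
    c=ctrl.camera(n); cv2.imwrite('pics/'+f+'.png',c['img'][:,:,::-1]); np.savez('pics/'+f,K=c['K'],pose=c['pose']); return c
def load(f): return np.load('pics/'+f+'.npz')
def ray(c,u,v,z):
    K,T=c['K'],c['pose']; d=np.linalg.solve(K,[u,v,1.]); d=T[:3,:3]@np.array([d[0],-d[1],-d[2]]); o=T[:3,3]
    return o+d*(z-o[2])/d[2]
def proj(c,p):
    K,T=c['K'],c['pose']; q=T[:3,:3].T@(np.array(p)-T[:3,3]); w=K@np.array([q[0],-q[1],-q[2]]); return w[:2]/w[2]
def crop(f,g,x0,y0,x1,y1,s):
    im=cv2.imread('pics/'+f+'.png')[y0:y1,x0:x1]; cv2.imwrite('pics/'+g+'.png',cv2.resize(im,None,fx=s,fy=s,interpolation=cv2.INTER_CUBIC))
E
python3 - <<'E'
from h import *
for n in('top','side'):
    c=snap(n,n+'0'); print(n,c['K'].round(1).tolist(),c['pose'].round(3).tolist(),[k for k in c])
o=ctrl.get_obs(); print(o)
E
```

```text
top [[454.1, 0.0, 317.5], [0.0, 454.1, 197.3], [0.0, 0.0, 1.0]] [[-0.044, 0.975, -0.219, 0.319], [-0.999, -0.044, 0.004, 0.089], [-0.006, 0.219, 0.976, 1.413], [0.0, 0.0, 0.0, 1.0]] ['img', 'K', 'pose']
side [[387.7, 0.0, 316.9], [0.0, 387.7, 196.4], [0.0, 0.0, 1.0]] [[0.997, 0.055, -0.053, 0.518], [-0.076, 0.729, -0.68, -0.701], [0.002, 0.682, 0.731, 1.01], [0.0, 0.0, 0.0, 1.0]] ['img', 'K', 'pose']
{'time_s': 0.1, 'qpos': array([ 1.04742621e+00,  3.00394984e-01,  1.52151768e+00, -7.91977055e-06,
        1.32074143e+00, -6.66016843e-02]), 'joint_vel': array([ 0.0003034 , -0.00315509, -0.00015775,  0.00117613,  0.00089427,
        0.00015205]), 'tau': array([ 2.11484650e-03, -5.32649660e+01, -3.53284800e+01,  7.09625054e-02,
        2.34472216e-02, -7.09885126e-05]), 'ee_pos': array([0.24245593, 0.49339258, 0.19835492]), 'eef_rot': array([-3.14053305e+00, -6.29871523e-05,  2.68482615e+00]), 'force': array([ 0.47755654, -0.73130481, -0.10529013]), 'moment': array([-0.02988854,  0.01670442, -0.04100179]), 'grip_force': 0.0, 'grip_width': 0.09409331963565577}
```

View pics/top0.png

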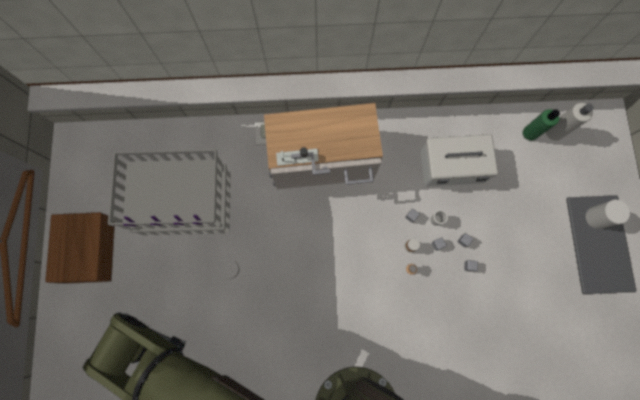

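View pics/side0.png

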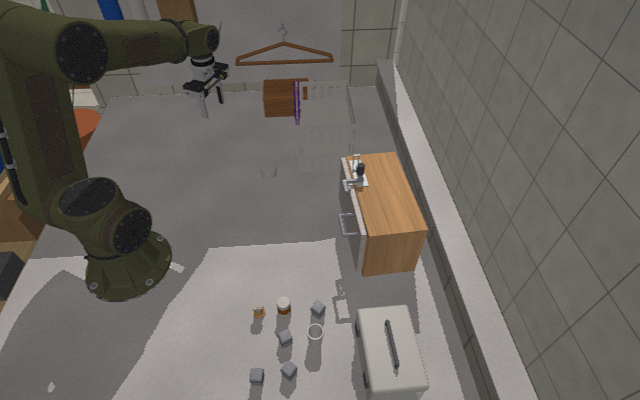

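The top view shows the cupboard at about (322,138), with four tins near (412,215), (439,243), (466,240) and (471,266). The cup is at (440,218), the jar at (413,246) and the spool at (411,268). The side view shows the same objects. I'll enlarge both areas.

```bash
python3 - <<'E'
from h import *
crop('top0','topA',256,96,396,196,5.5)
a=cv2.imread('pics/top0.png')[200:280,395:485]; b=cv2.imread('pics/side0.png')[290:390,240:335]
a=cv2.resize(a,None,fx=4.4,fy=4.4,interpolation=cv2.INTER_CUBIC);b=cv2.resize(b,None,fx=4.2,fy=4.2,interpolation=cv2.INTER_CUBIC)
im=np.zeros((420,800,3),np.uint8); im[:a.shape[0],:a.shape[1]]=a; im[:420,400:400+b.shape[1]]=b[:420]; cv2.imwrite('pics/tinsA.png',im)
E
```

```text
(no output)
```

View pics/topA.png

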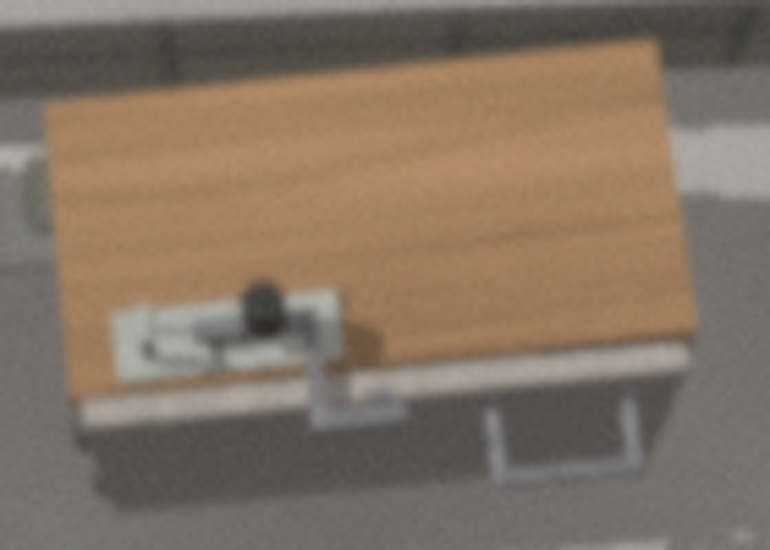

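View pics/tinsA.png

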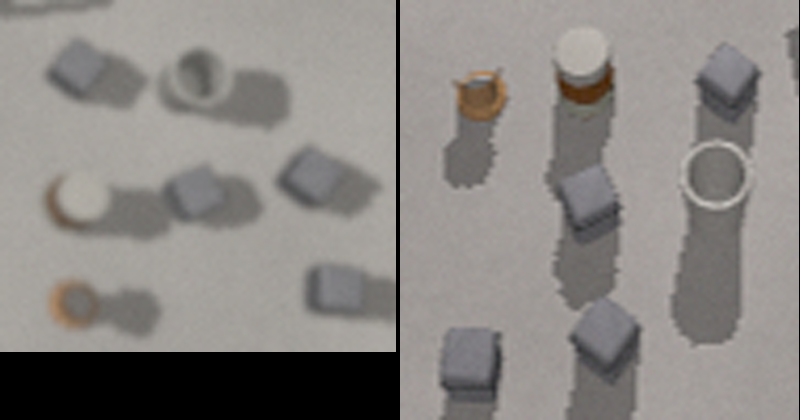

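The crop shows the roof corners, the knob top at about (263,297) and the handle bar at about (567,470). It also shows the tin tops and their turns.

```bash
cat >> h.py <<'E'
def un(p,x0,y0,s): return (x0+(p[0]+.5)/s-.5, y0+(p[1]+.5)/s-.5)
E
python3 - <<'E'
from h import *
t=load('top0'); s=load('side0')
g=lambda p,z: ray(t,*un(p,256,96,5.5),z)
BL,BR,FR,FL=[g(p,.2)[:2] for p in((45,103),(655,40),(695,335),(70,397))]
print('corners',BL,BR,FR,FL,'w',np.linalg.norm(BL-BR),np.linalg.norm(FL-FR),'d',np.linalg.norm(BL-FL),np.linalg.norm(BR-FR))
e=(BL+FL-BR-FR); yaw=np.arctan2(-e[0],e[1]); d=(BL+BR-FL-FR); print('yaw',yaw,np.arctan2(d[1],d[0]))
ori=(BL+BR+FR+FL)/4; c,si=np.cos(yaw),np.sin(yaw);R=np.array([[c,-si],[si,c]])
print('ori',ori)
H=ori+R@[-.082,.155]; print('hinge',H)
print('knob meas',g((263,297),.252)[:2],'pred',H+R@[.025,-.1])
print('handle meas',g((567,471),.175)[:2],'pred',H+R@[-.054,-.245])
for n,C,tc in (('A',[(728,45),(758,75),(730,103),(698,75)],(80,67)),('B',[(605,168),(617,200),(573,215),(558,183)],(196,192)),('C',[(604,298),(637,332),(607,365),(574,335)],(313,177)),('D',[(445,330),(493,328),(495,372),(443,373)],(336,288))):
    W=np.array([ray(s,*un((p[0]-400,p[1]),240,290,4.2),.042)[:2] for p in C])
    r=cv2.minAreaRect((W*1000).astype(np.float32)); print(n,W.mean(0).round(4),r, ray(t,*un(tc,395,200,4.4),.042)[:2].round(4))
for n,p,q,z in(('jar',(582,55),(85,195),.06),('cup',(716,173),(203,75),.06),('spool',(480,85),(78,302),.046)):
    print(n,ray(s,*un((p[0]-400,p[1]),240,290,4.2),z)[:2].round(3),ray(t,*un(q,395,200,4.4),z)[:2].round(3))
E
```

```text
corners [0.84086657 0.22658779] [ 0.86123478 -0.09219267] [ 0.6996713 -0.1009587] [0.68141484 0.21680842] w 0.31943049660918127 0.31829112730148 d 0.15975133974920916 0.1618011135246157
yaw 0.06060407703376867 0.057706965849360026
ori [0.77079687 0.06256121]
hinge [0.67955953 0.21231016]
knob meas [0.71232703 0.11614207] pred [0.71057033 0.11400792]
handle meas [ 0.63788627 -0.03402768] pred [ 0.64049758 -0.03551067]
A [ 0.56  -0.209] ((560.3856811523438, -208.59803771972656), (28.5482120513916, 28.393911361694336), 42.59709167480469) [ 0.5585 -0.206 ]
B [ 0.4688 -0.2793] ((468.2828674316406, -279.3399353027344), (30.908464431762695, 22.191120147705078), 15.144886016845703) [ 0.4679 -0.2776]
C [ 0.4771 -0.3632] ((476.70263671875, -362.84002685546875), (26.285686492919922, 27.61374282836914), 43.53847885131836) [ 0.4747 -0.3589]
D [ 0.3992 -0.3674] ((399.666015625, -367.53692626953125), (24.205875396728516, 29.977981567382812), 87.979248046875) [ 0.3986 -0.3657]
jar [ 0.467 -0.198] [ 0.467 -0.198]
cup [ 0.547 -0.282] [ 0.546 -0.286]
spool [ 0.402 -0.206] [ 0.397 -0.189]
```

>>> apply_moves --pt "100 0 0 4 0 0 0" --pt "100 0 0 4 0 0 0" --pt "100 2 -1.5 4 0 0 0" --pt "100 3 -2.4 1.5 0 0 0.05" --pt "100 3 -2.4 0 0 0 0.05" --pt "100 3 -2.4 0 0 0 0.05" --pt "100 3 -2.4 0 0 0 0.05" --pt "100 3 -2.4 0 0 0 0.05" --pt "100 3 -2.4 0 0 0 0.05" --pt "100 3 -2.4 0 0 0 0.05" --grip_force 30

```text
time_s: 1.1
ee_pos: [0.4736, 0.3094, 0.3336]
eef_rot: [-3.141, -0.0, 3.037]
force: [-0.2, 0.9, 0.6]
grip_width: 0.0569
grip_force: 0.0
```

>>> apply_moves --pt "100 3 -2.4 0 0 0 0.05" --pt "100 3 -2.4 0 0 0 0.05" --pt "100 3 -2.4 0 0 0 0.05" --pt "100 3 -2.4 0 0 0 0.016" --pt "100 3 -2.4 0 0 0 0" --pt "100 3 -2.4 0 0 0 0" --pt "100 3 -2.4 0 0 0 0" --pt "100 3 -2.4 0 0 0 0" --pt "100 0 0 0 0 0 0"

```text
time_s: 2.0
ee_pos: [0.7149, 0.115, 0.3302]
eef_rot: [-3.141, -0.004, -3.086]
force: [0.0, -0.4, -0.0]
grip_width: 0.0571
grip_force: 0.0
```

>>> apply_moves --pt "100 -0.35 0 -3 0 0 0" --pt "100 0 0 -3 0 0 0" --pt "100 0 0 -1.5 0 0 0" --pt "100 0 0 -0.8 0 0 0" --pt "100 0 0 0 0 0 0" --pt "255 0 0 0 0 0 0" --pt "255 0 0 0 0 0 0" --pt "255 0 0 0 0 0 0" --pt "255 0 0 0 0 0 0" --pt "255 0 0 0 0 0 0"

```text
time_s: 3.0
ee_pos: [0.7091, 0.1186, 0.2511]
eef_rot: [3.142, 0.0, -3.082]
force: [-0.4, 0.3, -0.3]
grip_width: 0.0205
grip_force: 0.0
```

>>> apply_moves --pt "255 0 0 0 0 0 0" --pt "255 0 0 0 0 0 0" --pt "255 0 0 0 0 0 0"

```text
time_s: 3.3
ee_pos: [0.7091, 0.1186, 0.2508]
eef_rot: [3.142, -0.0, -3.082]
force: [-1.1, 0.2, -0.1]
grip_width: 0.0002
grip_force: 0.0
```

```bash
python3 - <<'E'
from h import *
snap('side','side1'); crop('side1','side1c',310,100,450,205,5.5); o=ctrl.get_obs();print(o['ee_pos'],o['grip_width'],o['grip_force'],o['qpos'],o['force'])
E
```

```text
[0.70908774 0.11859478 0.25080074] 0.000432596749270879 0.0 [ 1.14777066e-01  6.87346302e-01  8.39150259e-01  2.18018021e-05
  1.61516063e+00 -1.51518324e+00] [ 0.00558473  0.30936048 -0.05601268]
```

View pics/side1c.png

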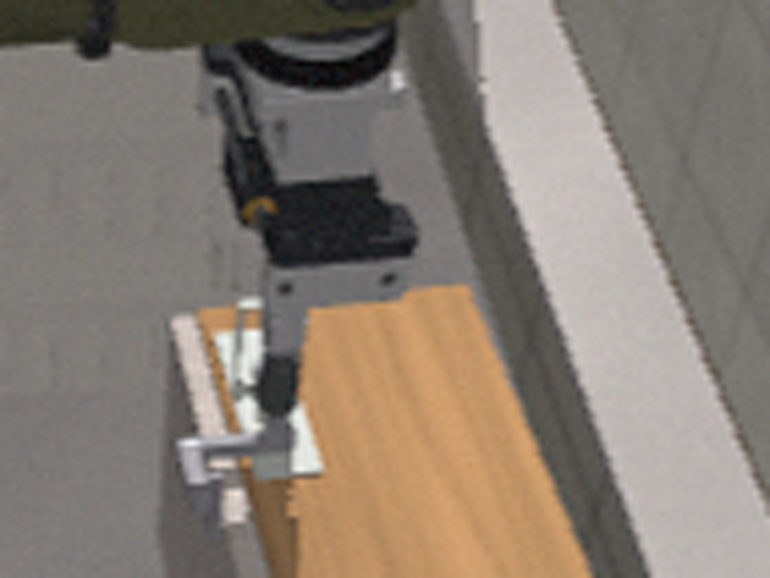

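```bash
python3 - <<'E'
from h import *
snap('top','top1'); s=load('side1')
f=lambda p:(proj(s,p)-[310,100])*5.5
print('tcp',f([.709,.1186,.2508]),'tip',f([.709,.1186,.2258]),'knobtop',f([.7115,.115,.252]),'knobbot',f([.7115,.115,.218]))
crop('top1','top1c',276,116,376,191,7)
E
```

```text
tcp [278.14806891 358.12098034] tip [274.21226561 392.74099873] knobtop [284.10815502 360.81315012] knobbot [278.64179693 407.69832744]
```

View pics/top1c.png

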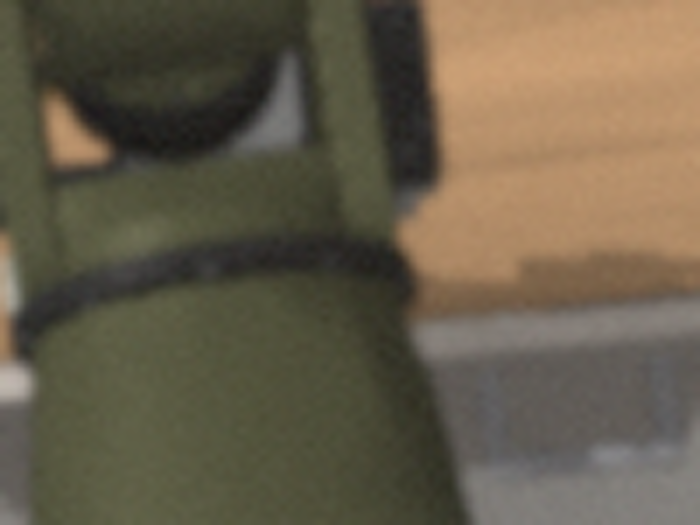

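```bash
python3 - <<'E'
from h import *
print(ctrl.tip_reach)
crop('side1','side1d',335,140,385,190,11)
E
```

```text
0.025
```

View pics/side1d.png

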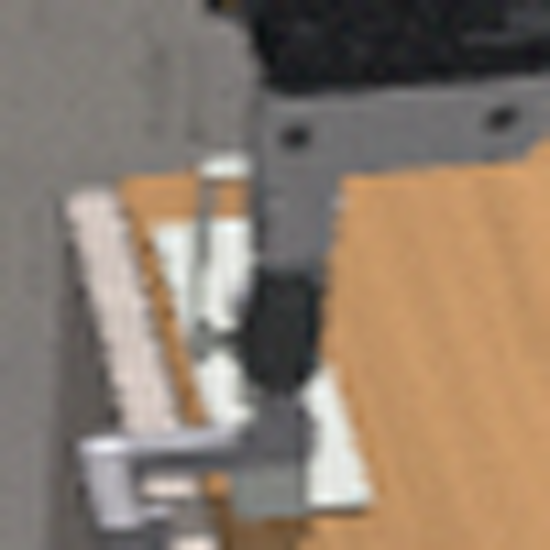

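```bash
python3 - <<'E'
from h import *
s=load('side0')
a=1.114;y=np.array([np.cos(a),np.sin(a),0]);p=np.array([.2425,.4934,.1984])
for z in(0,-.025,-.05):
  for k in(-.047,.047,-.06,.06): print(z,k,proj(s,p+k*y+[0,0,z]).round(1))
a=cv2.imread('pics/side0.png')[60:130,170:240];b=cv2.imread('pics/side0.png')[140:190,335:385]
im=np.hstack([cv2.resize(a,(400,400),interpolation=2),cv2.resize(b,(400,400),interpolation=2)]);cv2.imwrite('pics/cmp.png',im)
E
```

```text
0 -0.047 [207.3 119.2]
0 0.047 [221.4 105.1]
0 -0.06 [205.2 121.3]
0 0.06 [223.3 103.2]
-0.025 -0.047 [208.7 125.1]
-0.025 0.047 [222.6 110.8]
-0.025 -0.06 [206.7 127.1]
-0.025 0.06 [224.4 108.9]
-0.05 -0.047 [210.1 130.7]
-0.05 0.047 [223.8 116.4]
-0.05 -0.06 [208.2 132.8]
-0.05 0.06 [225.6 114.5]
```

View pics/cmp.png

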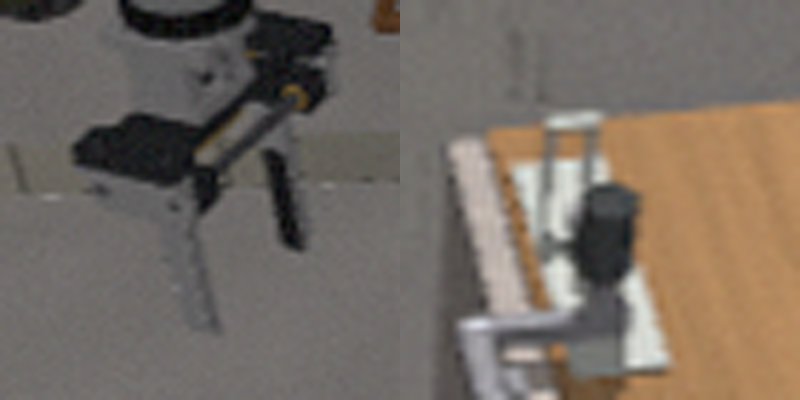

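The fingertips show up at the measured TCP height, about 25 mm higher than the text implies, and the shut fingers sit just above the knob. I'll touch the knob top (z = 252 mm) to settle the height.

>>> apply_moves --pt "255 0 0 -0.1 0 0 0" --pt "255 0 0 -0.1 0 0 0" --pt "255 0 0 0 0 0 0"

```text
time_s: 3.7
ee_pos: [0.709, 0.1186, 0.2486]
eef_rot: [-3.142, -0.0, -3.082]
force: [0.2, 0.1, 0.0]
grip_width: 0.0006
grip_force: 0.0
```

>>> apply_moves --pt "255 0 0 -0.1 0 0 0" --pt "255 0 0 -0.1 0 0 0" --pt "255 0 0 0 0 0 0"

```text
time_s: 4.0
ee_pos: [0.7091, 0.1186, 0.2466]
eef_rot: [-3.142, -0.0, -3.082]
force: [-0.2, 0.5, -0.1]
grip_width: 0.0004
grip_force: 0.0
```

>>> apply_moves --pt "255 0 0 -0.1 0 0 0" --pt "255 0 0 -0.1 0 0 0" --pt "255 0 0 0 0 0 0"

```text
time_s: 4.3
ee_pos: [0.7092, 0.1186, 0.2456]
eef_rot: [3.142, 0.001, -3.082]
force: [-1.8, -0.2, 3.9]
grip_width: 0.0008
grip_force: 2.0
```

>>> apply_moves --pt "255 0 0 -0.1 0 0 0" --pt "255 0 0 -0.1 0 0 0" --pt "255 0 0 0 0 0 0"

```text
time_s: 4.6
ee_pos: [0.7094, 0.1187, 0.2453]
eef_rot: [3.141, 0.003, -3.082]
force: [-2.9, -0.7, 12.7]
grip_width: 0.0004
grip_force: 6.4
```

>>> apply_moves --pt "255 0 0 -0.1 0 0 0" --pt "255 0 0 -0.1 0 0 0" --pt "255 0 0 0 0 0 0"

```text
time_s: 4.9
ee_pos: [0.7096, 0.1187, 0.245]
eef_rot: [3.141, 0.006, -3.082]
force: [-5.1, 0.4, 22.2]
grip_width: 0.0004
grip_force: 10.6
```

Contact came at a TCP reading of 0.2457, so the tips are really about 6 mm above the reading. From here on I'll use tip z = reading + 6 mm.

>>> apply_moves --pt "255 0.2 -0.3 1.7 0 0 0" --pt "90 0 0 0 0 0 0" --pt "90 0 0 0 0 0 0" --pt "90 0 0 0 0 0 0" --pt "90 0 0 0 0 0 0" --pt "90 0 0 0 0 0 0" --pt "90 0 0 0 0 0 0" --pt "90 0 0 0 0 0 0" --pt "90 0 0 -1 0 0 0"

```text
time_s: 5.8
ee_pos: [0.7115, 0.1157, 0.2488]
eef_rot: [3.141, 0.002, -3.082]
force: [-0.6, -0.8, 0.8]
grip_width: 0.0599
grip_force: 0.0
```

>>> apply_moves --pt "90 0 0 -1 0 0 0" --pt "90 0 0 -1 0 0 0" --pt "90 0 0 -0.8 0 0 0" --pt "90 0 0 0 0 0 0" --pt "255 0 0 0 0 0 0" --pt "255 0 0 0 0 0 0" --pt "255 0 0 0 0 0 0" --pt "255 0 0 0 0 0 0" --pt "255 0 0 0 0 0 0" --pt "255 0 0 0 0 0 0"

```text
time_s: 6.8
ee_pos: [0.7111, 0.1157, 0.22]
eef_rot: [3.141, 0.0, -3.082]
force: [0.2, 1.1, -0.1]
grip_width: 0.0213
grip_force: 30.0
```

>>> apply_moves --pt "255 0 0 0.4 0 0 0" --pt "255 0 0 0.4 0 0 0" --pt "255 0 0 0.2 0 0 0" --pt "255 0 0 0 0 0 0" --pt "255 -0.06 1 0 0 0 0" --pt "255 -0.06 1 0 0 0 0" --pt "255 -0.06 1 0 0 0 0" --pt "255 -0.06 1 0 0 0 0" --pt "255 -0.02 0.4 0 0 0 0" --pt "255 0 0 0 0 0 0"

```text
time_s: 7.8
ee_pos: [0.7083, 0.1596, 0.2296]
eef_rot: [-3.14, -0.001, -3.082]
force: [-0.9, -4.3, -2.8]
grip_width: 0.0213
grip_force: 30.0
```

>>> apply_moves --pt "255 0 0 -0.5 0 0 0" --pt "255 0 0 -0.5 0 0 0" --pt "100 0 0 0 0 0 0" --pt "100 0 0 0 0 0 0" --pt "100 0 0 0 0 0 0" --pt "100 0 0 0 0 0 0" --pt "100 0 0 0 0 0 0" --pt "100 0 0 2.5 0 0 0" --pt "100 0 0 3 0 0 0" --pt "173 -1 0 2 0 0 -0.14"

```text
time_s: 8.8
ee_pos: [0.6989, 0.1595, 0.2966]
eef_rot: [3.141, 0.002, 3.06]
force: [0.7, 0.1, 0.2]
grip_width: 0.0522
grip_force: 0.0
```

>>> apply_moves --pt "173 -1 -2 0 0 0 -0.13" --pt "173 -1 -2 0 0 0 -0.13" --pt "173 -1 -2 0 0 0 -0.13" --pt "173 -1 -2 0 0 0 -0.13" --pt "173 -1 -2 0 0 0 -0.13" --pt "173 -1 -2 0 0 0 -0.13" --pt "173 0 -2 0 0 0 -0.13" --pt "173 0 -2 0 0 0 -0.13" --pt "173 0 -2 0 0 0 -0.13" --pt "173 0 -1.5 0 0 0 -0.13"

```text
time_s: 9.8
ee_pos: [0.6384, -0.0366, 0.295]
eef_rot: [3.141, 0.0, 1.755]
force: [-0.4, 0.2, 0.0]
grip_width: 0.0307
grip_force: 0.0
```

>>> apply_moves --pt "173 0 0 0 0 0 -0.13" --pt "173 0 0 0 0 0 0" --pt "173 0 0 0 0 0 0"

```text
time_s: 10.1
ee_pos: [0.6385, -0.0352, 0.2949]
eef_rot: [3.141, -0.0, 1.635]
force: [0.2, 0.2, 0.2]
grip_width: 0.0302
grip_force: 0.0
```

```bash
python3 - <<'E'
from h import *
snap('side','side2'); crop('side2','side2c',310,120,430,250,4.5); s=load('side2')
f=lambda p:(proj(s,p)-[310,120])*4.5
H=np.array([.6795,.2123]);c,si=np.cos(.06),np.sin(.06)
h=H+np.array([[c,-si],[si,c]])@[-.054,-.245]; e=np.array([-si,c])*.035
print(h,f([*(h+e),.175]),f([*(h-e),.175])); o=ctrl.get_obs()['ee_pos']; print(o,f([*o[:2],o[2]+.006]))
E
```

```text
[ 0.64028835 -0.03549719] [134.4725248 426.5604303] [155.0183261  514.91799457]
[ 0.63849307 -0.03507521  0.29492156] [152.34756696 328.00762937]
```

View pics/side2c.png

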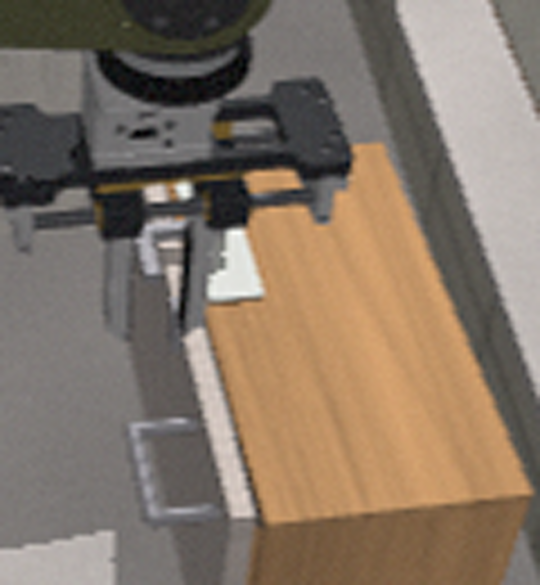

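The handle and the fingertip midpoint match their predictions (about (152,330)). Descending to pinch the bar.

>>> apply_moves --pt "173 0.15 0 -4 0 0 0" --pt "173 0 0 -4 0 0 0" --pt "173 0 0 -3 0 0 0" --pt "173 0 0 -2 0 0 0" --pt "173 0 0 -1.3 0 0 0" --pt "255 0 0 0 0 0 0" --pt "255 0 0 0 0 0 0" --pt "255 0 0 0 0 0 0" --pt "255 0 0 0 0 0 0"

```text
time_s: 11.05
ee_pos: [0.6405, -0.0354, 0.1533]
eef_rot: [3.139, 0.0, 1.631]
force: [-0.1, 0.1, 3.5]
grip_width: 0.0091
grip_force: 30.0
```

```bash
cat >> h.py <<'E'
H=np.array([.6795,.2123]); Y0=.06
def D(th,p):
    a=Y0-th; return H+np.array([[np.cos(a),-np.sin(a)],[np.sin(a),np.cos(a)]])@np.array(p)
def arc(p,a,b,n):
    q=[D(t,p) for t in np.linspace(a,b,n+1)]; return (np.diff(q,axis=0)*100).round(2).tolist(), -(b-a)/n
E
python3 -c "
from h import *
print(arc((-.054,-.245),0,.22,8)); print(D(.2,(.018,-.264)))"
```

```text
([[-0.68, 0.12], [-0.68, 0.14], [-0.67, 0.15], [-0.67, 0.17], [-0.66, 0.19], [-0.66, 0.21], [-0.65, 0.23], [-0.64, 0.25]], -0.0275)
[ 0.66048451 -0.0516288 ]
```

>>> apply_moves --pt "255 -0.68 0.12 0 0 0 -0.0275" --pt "255 -0.68 0.14 0 0 0 -0.0275" --pt "255 -0.67 0.15 0 0 0 -0.0275" --pt "255 -0.67 0.17 0 0 0 -0.0275" --pt "255 -0.66 0.19 0 0 0 -0.0275" --pt "255 -0.66 0.21 0 0 0 -0.0275" --pt "255 -0.65 0.23 0 0 0 -0.0275" --pt "255 0 0 0 0 0 0"

```text
time_s: 11.85
ee_pos: [0.5957, -0.0241, 0.1534]
eef_rot: [3.132, 0.001, 1.436]
force: [18.4, -4.7, -3.6]
grip_width: 0.0088
grip_force: 30.0
```

>>> apply_moves --pt "173 0 0 0 0 0 0" --pt "173 0 0 0 0 0 0" --pt "173 0 0 0 0 0 0" --pt "173 0 0 3 0 0 0" --pt "173 0 0 4 0 0 0" --pt "173 0 0 3 0 0 0.07" --pt "255 1 -0.4 0 0 0 0.15" --pt "255 1 -0.4 0 0 0 0.15" --pt "255 1 -0.4 0 0 0 0.15" --pt "255 1 -0.4 0 0 0 0.15"

```text
time_s: 12.85
ee_pos: [0.6334, -0.0394, 0.2518]
eef_rot: [-3.141, -0.0, 2.114]
force: [0.3, -0.0, -0.3]
grip_width: 0.0019
grip_force: 0.0
```

>>> apply_moves --pt "255 1 -0.4 0 0 0 0.15" --pt "255 1 -0.4 0 0 0 0.15" --pt "255 0.9 -0.4 0 0 0 0.15" --pt "255 0 0 0 0 0 0.15" --pt "255 0 0 0 0 0 0.15" --pt "255 0 0 0 0 0 0.15" --pt "255 0 0 0 0 0 0" --pt "255 0 0 0 0 0 0"

```text
time_s: 13.65
ee_pos: [0.6622, -0.0512, 0.2518]
eef_rot: [3.142, -0.0, 3.004]
force: [0.7, -0.5, 0.3]
grip_width: 0.0004
grip_force: 0.0
```

```bash
python3 - <<'E'
from h import *
snap('side','side3'); crop('side3','side3c',320,130,430,250,4.8); s=load('side3')
f=lambda p:((proj(s,p)-[320,130])*4.8).round()
o=ctrl.get_obs()['ee_pos']; print(o,f([*o[:2],o[2]+.006]))
for t in(.17,.19,.21): print(t,D(t,(.02,-.264)),f([*D(t,(.02,-.264)),.173]),f([*D(t,(0,-.308)),.2]),f([*D(t,(-.054,-.28)),.175]))
E
```

```text
[ 0.66218337 -0.05124397  0.25180837] [158. 377.]
0.17 [ 0.67039765 -0.05229998] [162. 475.] [131. 507.] [ 32. 492.]
0.19 [ 0.66510782 -0.05206502] [153. 475.] [120. 507.] [ 22. 490.]
0.21 [ 0.65982375 -0.05172433] [143. 475.] [109. 506.] [ 12. 488.]
```

View pics/side3c.png

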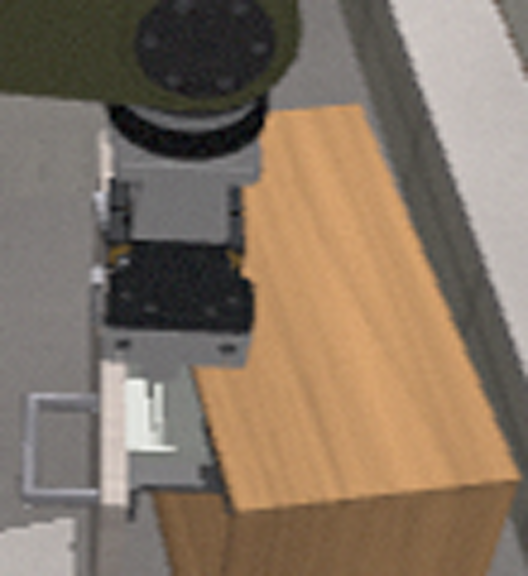

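The picture shows the door ajar at about 0.18 rad with the fingers over the gap. Descending to the catch.

>>> apply_moves --pt "255 0.3 -0.1 -3 0 0 0" --pt "255 0 0 -3 0 0 0" --pt "255 0 0 -1.8 0 0 0" --pt "255 0 0 0 0 0 0"

```text
time_s: 14.1
ee_pos: [0.6642, -0.0521, 0.171]
eef_rot: [-3.142, -0.005, 3.005]
force: [-0.2, -0.1, 1.0]
grip_width: 0.001
grip_force: 0.0
```

>>> apply_moves --pt "255 0 0 -0.2 0 0 0" --pt "255 0 0 -0.2 0 0 0" --pt "255 0 0 -0.2 0 0 0" --pt "255 0 0 0 0 0 0"

```text
time_s: 14.5
ee_pos: [0.6654, -0.0523, 0.1682]
eef_rot: [-3.142, 0.0, 3.008]
force: [1.1, 0.1, -0.1]
grip_width: 0.0003
grip_force: 0.0
```

>>> apply_moves --pt "255 0 0 -0.2 0 0 0" --pt "255 0 0 -0.2 0 0 0" --pt "255 0 0 -0.2 0 0 0" --pt "255 0 0 0 0 0 0"

```text
time_s: 14.9
ee_pos: [0.6654, -0.0523, 0.1618]
eef_rot: [3.142, 0.0, 3.008]
force: [1.2, -0.5, 3.7]
grip_width: 0.0007
grip_force: 1.3
```

>>> apply_moves --pt "255 0 0 -0.3 0 0 0" --pt "255 0 0 -0.3 0 0 0" --pt "255 0 0 -0.05 0 0 0" --pt "255 0 0 0 0 0 0"

```text
time_s: 15.3
ee_pos: [0.6653, -0.0523, 0.1554]
eef_rot: [-3.142, 0.0, 3.008]
force: [-0.5, -0.0, 4.2]
grip_width: 0.0009
grip_force: 2.3
```

```bash
python3 -c "
from h import *
print(arc((.010,-.264),.145,.545,16)); print(arc((.010,-.264),.545,1.4,16))"
```

```text
([[-0.66, 0.04], [-0.66, 0.06], [-0.66, 0.07], [-0.65, 0.09], [-0.65, 0.1], [-0.65, 0.12], [-0.65, 0.14], [-0.64, 0.15], [-0.64, 0.17], [-0.63, 0.19], [-0.63, 0.2], [-0.62, 0.22], [-0.62, 0.23], [-0.61, 0.25], [-0.61, 0.26], [-0.6, 0.28]], -0.025)
([[-1.26, 0.64], [-1.22, 0.71], [-1.18, 0.77], [-1.14, 0.84], [-1.09, 0.9], [-1.04, 0.95], [-0.99, 1.01], [-0.93, 1.06], [-0.88, 1.11], [-0.82, 1.15], [-0.75, 1.19], [-0.69, 1.23], [-0.62, 1.27], [-0.55, 1.3], [-0.48, 1.33], [-0.41, 1.35]], -0.05343749999999999)
```

>>> apply_moves --pt "255 -0.66 0.04 0 0 0 0" --pt "255 -0.66 0.06 0 0 0 -0.025" --pt "255 -0.66 0.07 0 0 0 -0.025" --pt "255 -0.65 0.09 0 0 0 -0.025" --pt "255 -0.65 0.1 0 0 0 -0.025" --pt "255 -0.65 0.12 0 0 0 -0.025" --pt "255 0 0 0 0 0 0"

```text
time_s: 16.0
ee_pos: [0.6253, -0.0472, 0.1556]
eef_rot: [3.142, -0.0, 2.882]
force: [0.2, 1.2, 4.5]
grip_width: 0.0006
grip_force: 2.2
```

>>> apply_moves --pt "255 -0.65 0.14 0 0 0 -0.025" --pt "255 -0.64 0.15 0 0 0 -0.025" --pt "255 -0.64 0.17 0 0 0 -0.025" --pt "255 -0.63 0.19 0 0 0 -0.025" --pt "255 -0.63 0.2 0 0 0 -0.025" --pt "255 -0.62 0.22 0 0 0 -0.025" --pt "255 -0.62 0.23 0 0 0 -0.025" --pt "255 -0.61 0.25 0 0 0 -0.025" --pt "255 -0.61 0.26 0 0 0 -0.025" --pt "255 -0.6 0.28 0 0 0 -0.025"

```text
time_s: 17.0
ee_pos: [0.563, -0.0264, 0.1554]
eef_rot: [3.142, 0.0, 2.631]
force: [1.7, 2.8, 4.4]
grip_width: 0.0005
grip_force: 2.3
```

>>> apply_moves --pt "255 0 0 0.6 0 0 0" --pt "255 -1.26 0.64 0.4 0 0 -0.05" --pt "255 -1.22 0.71 0 0 0 -0.05" --pt "255 -1.18 0.77 0 0 0 -0.05" --pt "255 -1.14 0.84 0 0 0 -0.05" --pt "255 -1.09 0.9 0 0 0 -0.05" --pt "255 -1.04 0.95 0 0 0 -0.05" --pt "255 -0.99 1.01 0 0 0 -0.05" --pt "255 -0.93 1.06 0 0 0 -0.05" --pt "255 -0.88 1.11 0 0 0 -0.05"

```text
time_s: 18.0
ee_pos: [0.4657, 0.0531, 0.1654]
eef_rot: [-3.141, 0.0, 2.181]
force: [1.4, -1.2, 1.8]
grip_width: 0.0003
grip_force: 1.0
```

>>> apply_moves --pt "255 -0.82 1.15 0 0 0 -0.05" --pt "255 -0.75 1.19 0 0 0 -0.05" --pt "255 -0.69 1.23 0 0 0 -0.05" --pt "255 -0.62 1.27 0 0 0 -0.05" --pt "255 -0.55 1.3 0 0 0 -0.05" --pt "255 -0.48 1.33 0 0 0 -0.05" --pt "255 -0.41 1.35 0 0 0 -0.05" --pt "255 0 0 0 0 0 0"

```text
time_s: 18.8
ee_pos: [0.4225, 0.142, 0.1654]
eef_rot: [-3.141, 0.0, 1.834]
force: [-1.3, -0.4, 1.8]
grip_width: 0.0002
grip_force: 1.0
```

```bash
python3 - <<'E'
from h import *
snap('side','side4'); s=load('side4'); c=snap('top','top4')
a=cv2.imread('pics/side4.png')[140:310,210:410];b=cv2.imread('pics/top4.png')[90:290,270:490]
im=np.zeros((560,800,3),np.uint8);a=cv2.resize(a,(400,340),interpolation=2);b=cv2.resize(b,(396,360),interpolation=2);im[:340,:400]=a;im[:360,402:798]=b;cv2.imwrite('pics/v4.png',im)
E
```

```text
(no output)
```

View pics/v4.png

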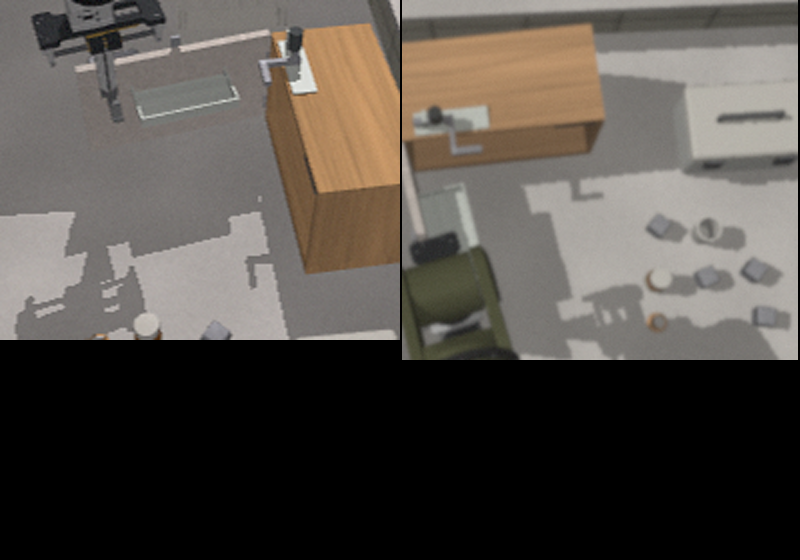

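The door stands wide open, with the empty rack seen at (143,117)–(240,97) in the side crop. All four tins are still in place.

```bash
python3 - <<'E'
from h import *
s=load('side4'); g=lambda p,z: ray(s,210+p[0]/2,140+p[1]/2,z)[:2]
for a,b,z in (((80,70),(268,36),.2),((143,117),(240,97),.151),((134,97),(228,75),.151)):
    A,B=g(a,z),g(b,z); print(A,B,np.linalg.norm(A-B),'theta',Y0+np.pi/2-np.arctan2(*(B-A)[::-1]))
for t in (1.35,1.4,1.45):
    print(t,[((proj(s,[*D(t,p),.151])-[210,140])*2).round() for p in((.075,-.229),(.075,-.075),(.024,-.229))],((proj(s,[*D(t,(-.007,-.308)),.2])-[210,140])*2).round(),D(t,(.048,-.152)))
E
```

```text
[0.38306822 0.15456232] [0.67480817 0.21014586] 0.2969877563798754 theta 1.4425284030849292
[0.47369164 0.09661601] [0.62360231 0.12752716] 0.15306440075998162 theta 1.4274491406602332
[0.46043931 0.1397173 ] [0.6094427  0.17737237] 0.1536877099878001 theta 1.3832660501100897
1.35 [array([148., 127.]), array([244., 101.]), array([138., 103.])] [78. 80.] [0.54675487 0.12405754]
1.4 [array([143., 122.]), array([240., 100.]), array([135.,  98.])] [76. 73.] [0.54251048 0.13080232]
1.45 [array([139., 117.]), array([237.,  98.]), array([133.,  93.])] [75. 66.] [0.5386085  0.13775079]
```

```bash
cat >> h.py <<'E'
TIN={'A':(.5595,-.2078),'B':(.4683,-.2786),'C':(.476,-.361),'D':(.399,-.3667)}
def chk(ref,cur,cams=('side','top')):
    for n in cams:
        a=cv2.GaussianBlur(cv2.imread(f'pics/{n}{ref}.png'),(3,3),0).astype(int); b=cv2.GaussianBlur(cv2.imread(f'pics/{n}{cur}.png'),(3,3),0).astype(int); c=load(f'{n}{cur}')
        for k,p in TIN.items():
            u,v=proj(c,[*p,.042]).round().astype(int); r=np.abs(a-b)[v-6:v+7,u-6:u+7]; print(n,k,(u,v),r.mean().round(1),r.max())
E
python3 -c "
from h import *
chk(0,4)"
```

```text
side A (np.int64(318), np.int64(307)) 7.0 11
side B (np.int64(284), np.int64(335)) 7.0 10
side C (np.int64(288), np.int64(368)) 6.9 10
side D (np.int64(256), np.int64(373)) 8.6 45
top A (np.int64(413), np.int64(214)) 6.9 10
top B (np.int64(439), np.int64(243)) 6.4 10
top C (np.int64(466), np.int64(239)) 6.7 10
top D (np.int64(471), np.int64(265)) 6.4 28
```

>>> apply_moves --pt "255 0 0 4 0 0 0" --pt "255 0 -1 4 0 0 0" --pt "119 0.3 -3.4 0.5 0 0 0" --pt "119 0.3 -3.4 0 0 0 0" --pt "119 0.3 -3.4 0 0 0 0" --pt "119 0.3 -3.4 0 0 0 0" --pt "119 0.3 -3.4 0 0 0 0" --pt "119 0.3 -3.4 0 0 0 0" --pt "119 0.3 -3.4 0 0 0 0" --pt "119 0.3 -3.4 0 0 0 0"

```text
time_s: 19.9
ee_pos: [0.4465, -0.1428, 0.2502]
eef_rot: [-3.141, 0.0, 1.834]
force: [-0.5, 0.2, 0.7]
grip_width: 0.0502
grip_force: 0.0
```

>>> apply_moves --pt "119 0.7 -4.6 -3 0 0 0" --pt "119 0.7 -4.6 -3 0 0 0" --pt "119 0.4 -2.5 -3 0 0 0" --pt "119 0 0 0 0 0 0"

```text
time_s: 20.3
ee_pos: [0.4615, -0.251, 0.1618]
eef_rot: [-3.136, -0.005, 1.831]
force: [-0.2, 0.4, 0.1]
grip_width: 0.05
grip_force: 0.0
```

```bash
python3 -c "
from h import *
snap('top','top5');snap('side','side5');chk(0,5)
crop('side5','v5',230,270,360,395,4.5)
o=ctrl.get_obs();print(o['ee_pos'],o['eef_rot'],o['grip_width'])
s=load('side5');print(((proj(s,[*o['ee_pos'][:2],o['ee_pos'][2]+.006])-[230,270])*4.5))"
```

```text
side A (np.int64(318), np.int64(307)) 14.3 20
side B (np.int64(284), np.int64(335)) 13.9 19
side C (np.int64(288), np.int64(368)) 13.2 32
side D (np.int64(256), np.int64(373)) 13.7 25
top A (np.int64(413), np.int64(214)) 10.9 15
top B (np.int64(439), np.int64(243)) 52.1 106
top C (np.int64(466), np.int64(239)) 73.6 125
top D (np.int64(471), np.int64(265)) 64.2 124
[ 0.46300024 -0.2491848   0.16582806] [-3.14037977e+00 -1.11001045e-03  1.83272762e+00] 0.050377881314953736
[218.14712938 134.64750433]
```

View pics/v5.png

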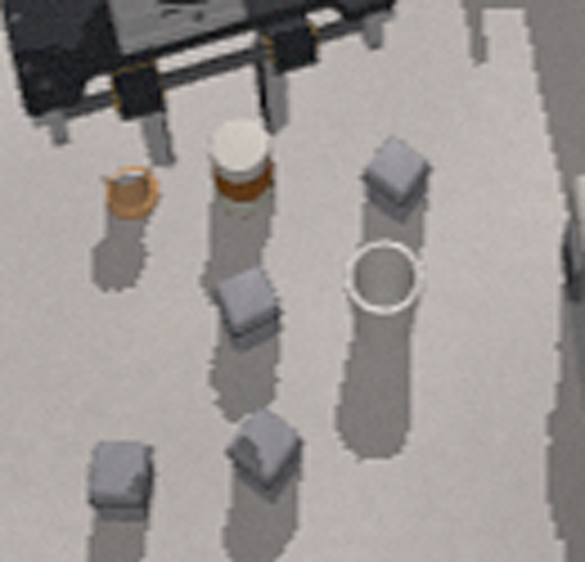

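The picture shows the tins where they were measured (B's top at about (248,298)), and the fingertip midpoint agrees with the reading.

>>> apply_moves --pt "119 0.5 -2.9 -3 0 0 0" --pt "119 0 0 -3 0 0 0" --pt "119 0 0 0 0 0 0"

```text
time_s: 20.7
ee_pos: [0.4675, -0.2766, 0.1043]
eef_rot: [-3.139, -0.003, 1.834]
force: [-0.6, 0.1, 1.1]
grip_width: 0.0503
grip_force: 0.0
```

>>> apply_moves --pt "119 0.1 -0.2 -3 0 0 0" --pt "119 0 0 -3 0 0 0" --pt "119 0 0 -2 0 0 0" --pt "119 0 0 -1 0 0 0" --pt "255 0 0 0 0 0 0" --pt "255 0 0 0 0 0 0" --pt "255 0 0 0 0 0 0" --pt "255 0 0 0 0 0 0" --pt "255 0 0 0 0 0 0" --grip_force 25

```text
time_s: 21.6
ee_pos: [0.4704, -0.28, 0.0179]
eef_rot: [3.14, 0.002, 1.833]
force: [-1.1, 2.0, 7.6]
grip_width: 0.0306
grip_force: 24.0
```

>>> apply_moves --pt "255 0 0 0 0 0 0" --pt "255 0 0 0 0 0 0"

```text
time_s: 21.8
ee_pos: [0.4704, -0.28, 0.0179]
eef_rot: [3.14, 0.002, 1.833]
force: [-1.7, 1.7, 8.2]
grip_width: 0.0306
grip_force: 24.0
```

>>> apply_moves --pt "255 0 0 0.3 0 0 0" --pt "255 0 0 0 0 0 0"

```text
time_s: 22.0
ee_pos: [0.4699, -0.2798, 0.02]
eef_rot: [3.141, 0.001, 1.833]
force: [0.4, 0.4, -0.6]
grip_width: 0.0308
grip_force: 24.0
```

```bash
python3 -c "
from h import *
snap('side','side6')
s=load('side6');o=ctrl.get_obs();p=o['ee_pos'];print(p,o['force'],o['qpos'],[proj(s,[*p[:2],p[2]+d]).round(1).tolist() for d in(-.02,0,.006)])
crop('side6','v6',240,290,330,380,6.6)"
```

```text
[ 0.4698105  -0.27973852  0.01969234] [ 0.4422828  -0.16457761  0.07553863] [-6.04030051e-01  5.07899696e-01  1.68767737e+00 -1.90277492e-05
  9.45245182e-01 -8.66490955e-01] [[285.8, 342.0], [285.3, 338.9], [285.2, 338.0]]
```

View pics/v6.png

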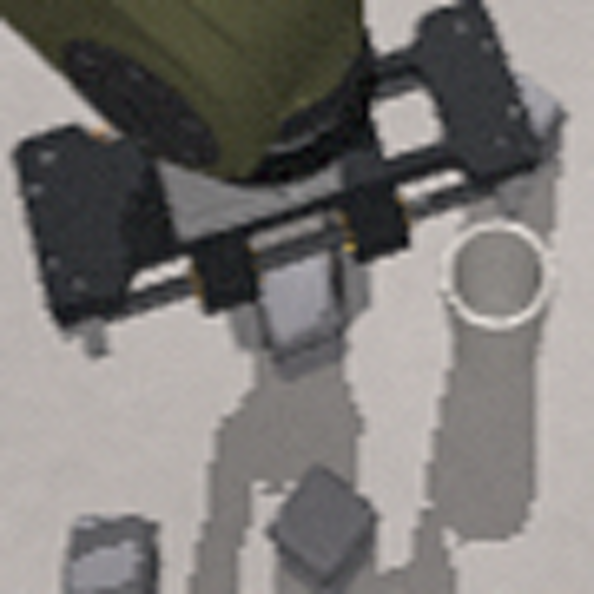

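The tin is held, but low: the tips are only about 6 mm above its bottom, so the fingers would not clear the rack walls. I'll set it down and grip it about 14 mm higher.

>>> apply_moves --pt "255 0 0 -0.15 0 0 0" --pt "140 0 0 0 0 0 0" --pt "130 0 0 0 0 0 0" --pt "130 0 0 0 0 0 0" --pt "130 0 0 0.7 0 0 0" --pt "130 0 0 0.7 0 0 0" --pt "130 0 0 0 0 0 0" --pt "130 0 0 0 0 0 0" --pt "130 0 0 0 0 0 0"

```text
time_s: 22.95
ee_pos: [0.4695, -0.2795, 0.0316]
eef_rot: [-3.141, -0.0, 1.833]
force: [-0.7, -0.3, -0.2]
grip_width: 0.046
grip_force: 0.0
```

```bash
python3 -c "
from h import *
snap('side','side7')
s=load('side7');o=ctrl.get_obs();p=o['ee_pos'];print(p,o['force'],o['qpos'],o['grip_width'])
im=cv2.imread('pics/side7.png');a=cv2.resize(im[300:360,250:330],(560,420),interpolation=2);cv2.imwrite('pics/v7.png',a)"
```

```text
[ 0.46955014 -0.27951174  0.03152358] [ 0.14496056 -0.32021312 -0.71330008] [-6.03981821e-01  4.89348445e-01  1.68267101e+00  3.59024034e-05
  9.69824216e-01 -8.66470473e-01] 0.046027207681410165
```

>>> apply_moves --pt "130 0 0 4 0 0 0" --pt "255 0 0 2 0 0 0" --pt "255 -2 -2.5 0 0 0 0" --pt "255 -2 -2.5 0 0 0 0" --pt "255 0 0 -3 0 0 0" --pt "255 0 0 -2.5 0 0 0" --pt "255 0 0 0 0 0 0" --pt "255 0 0 0 0 0 0"

```text
time_s: 23.8
ee_pos: [0.4298, -0.3296, 0.037]
eef_rot: [-3.141, -0.0, 1.833]
force: [-0.4, 0.1, 0.4]
grip_width: 0.0008
grip_force: 0.0
```

>>> apply_moves --pt "255 0 0 -0.5 0 0 0" --pt "255 0 0 0 0 0 0" --pt "255 0 0 0 0 0 0"

```text
time_s: 24.1
ee_pos: [0.4299, -0.3297, 0.0323]
eef_rot: [3.141, 0.001, 1.834]
force: [0.1, -0.6, -0.2]
grip_width: 0.0004
grip_force: 0.0
```

>>> apply_moves --pt "255 0 0 -0.3 0 0 0" --pt "255 0 0 0 0 0 0"

```text
time_s: 24.3
ee_pos: [0.4296, -0.3295, 0.0285]
eef_rot: [-3.141, -0.0, 1.833]
force: [0.5, -0.5, -0.1]
grip_width: 0.0005
grip_force: 0.0
```

>>> apply_moves --pt "255 0 0 -0.3 0 0 0" --pt "255 0 0 0 0 0 0"

```text
time_s: 24.5
ee_pos: [0.4295, -0.3295, 0.0253]
eef_rot: [-3.141, -0.0, 1.833]
force: [1.4, -0.3, -0.2]
grip_width: 0.0006
grip_force: 0.0
```

>>> apply_moves --pt "255 0 0 -0.3 0 0 0" --pt "255 0 0 0 0 0 0"

```text
time_s: 24.7
ee_pos: [0.4295, -0.3295, 0.0222]
eef_rot: [-3.141, -0.0, 1.833]
force: [-0.3, -1.0, 0.6]
grip_width: 0.0004
grip_force: 0.0
```

>>> apply_moves --pt "255 0 0 -0.2 0 0 0" --pt "255 0 0 0 0 0 0"

```text
time_s: 24.9
ee_pos: [0.4295, -0.3295, 0.0204]
eef_rot: [-3.141, -0.0, 1.833]
force: [-0.0, 0.3, -0.4]
grip_width: -0.0
grip_force: 0.0
```

>>> apply_moves --pt "255 0 0 -0.2 0 0 0" --pt "255 0 0 0 0 0 0"

```text
time_s: 25.1
ee_pos: [0.4296, -0.3295, 0.0184]
eef_rot: [-3.141, -0.0, 1.833]
force: [-0.3, -0.7, -0.6]
grip_width: 0.0004
grip_force: 0.0
```

>>> apply_moves --pt "255 0 0 -0.2 0 0 0" --pt "255 0 0 0 0 0 0"

```text
time_s: 25.3
ee_pos: [0.4295, -0.3295, 0.0164]
eef_rot: [-3.141, -0.0, 1.833]
force: [0.7, -0.6, 0.2]
grip_width: 0.0007
grip_force: 0.0
```

>>> apply_moves --pt "255 0 0 -0.2 0 0 0" --pt "255 0 0 -0.2 0 0 0" --pt "255 0 0 0 0 0 0"

```text
time_s: 25.6
ee_pos: [0.4295, -0.3295, 0.0123]
eef_rot: [-3.141, -0.0, 1.833]
force: [-0.2, 0.3, 0.7]
grip_width: 0.0004
grip_force: 0.0
```

>>> apply_moves --pt "255 0 0 -0.2 0 0 0" --pt "255 0 0 -0.2 0 0 0" --pt "255 0 0 0 0 0 0"

```text
time_s: 25.9
ee_pos: [0.4295, -0.3295, 0.0083]
eef_rot: [-3.141, -0.0, 1.833]
force: [0.6, -0.0, 0.1]
grip_width: 0.0005
grip_force: 0.0
```

>>> apply_moves --pt "255 0 0 -0.2 0 0 0" --pt "255 0 0 -0.2 0 0 0" --pt "255 0 0 0 0 0 0"

```text
time_s: 26.2
ee_pos: [0.4295, -0.3295, 0.0044]
eef_rot: [-3.141, -0.0, 1.833]
force: [0.0, 0.1, 0.2]
grip_width: 0.0004
grip_force: 0.0
```

>>> apply_moves --pt "255 0 0 -0.2 0 0 0" --pt "255 0 0 -0.2 0 0 0" --pt "255 0 0 0 0 0 0"

```text
time_s: 26.5
ee_pos: [0.4295, -0.3295, 0.0003]
eef_rot: [-3.141, -0.0, 1.833]
force: [0.3, 1.3, 0.1]
grip_width: 0.0003
grip_force: 0.0
```

>>> apply_moves --pt "255 0 0 -0.2 0 0 0" --pt "255 0 0 -0.2 0 0 0" --pt "255 0 0 0 0 0 0"

```text
time_s: 26.8
ee_pos: [0.4295, -0.3295, -0.0037]
eef_rot: [-3.141, -0.0, 1.833]
force: [-0.4, 0.6, 0.1]
grip_width: 0.0001
grip_force: 0.0
```

>>> apply_moves --pt "255 0 0 -0.2 0 0 0" --pt "255 0 0 -0.2 0 0 0" --pt "255 0 0 0 0 0 0"

```text
time_s: 27.1
ee_pos: [0.4298, -0.3297, -0.0064]
eef_rot: [3.141, 0.0, 1.833]
force: [-4.7, 3.2, 14.3]
grip_width: 0.0005
grip_force: 7.4
```

The ledge contact at -0.006 confirms a constant tip offset of +6 mm, and the earlier force was just the tin being pressed down. So the first grip height was right. Back to tin B.

>>> apply_moves --pt "255 0 0 4 0 0 0" --pt "125 0 0 4 0 0 0" --pt "125 2 2.5 0 0 0 0" --pt "125 2 2.5 0 0 0 0" --pt "125 0 0 -2 0 0 0" --pt "125 0 0 -2 0 0 0" --pt "125 0 0 -1.5 0 0 0" --pt "125 0 0 -0.3 0 0 0" --pt "125 0 0 0 0 0 0" --pt "125 0 0 0 0 0 0"

```text
time_s: 28.1
ee_pos: [0.47, -0.28, 0.0154]
eef_rot: [3.141, 0.001, 1.833]
force: [0.2, -0.5, -0.3]
grip_width: 0.048
grip_force: 0.0
```

>>> apply_moves --pt "255 0 0 0 0 0 0" --pt "255 0 0 0 0 0 0" --pt "255 0 0 0 0 0 0" --pt "255 0 0 0 0 0 0" --pt "255 0 0 1 0 0 0" --pt "255 0 0 4 0 0 0" --pt "255 0 0 4 0 0 0" --pt "255 0 0 4 0 0 0" --pt "255 0 0 4 0 0 0" --pt "255 0 0 4 0 0 0" --grip_force 30

```text
time_s: 29.1
ee_pos: [0.4693, -0.2793, 0.2271]
eef_rot: [3.141, 0.0, 1.833]
force: [-0.5, 0.1, -0.1]
grip_width: 0.0304
grip_force: 29.2
```

>>> apply_moves --pt "255 1 3.2 1.5 0 0 0.12" --pt "255 1 3.2 1 0 0 0.12" --pt "255 1 3.2 0 0 0 0.12" --pt "255 1 3.2 0 0 0 0.12" --pt "255 1 3.2 0 0 0 0.12" --pt "255 1 3.2 0 0 0 0.12" --pt "255 1 3.2 0 0 0 0.12" --pt "255 1 3.2 0 0 0 0.12" --pt "255 1 3.2 0 0 0 0.12" --pt "255 1 3.2 0 0 0 0.12"

```text
time_s: 30.1
ee_pos: [0.5697, 0.0418, 0.2503]
eef_rot: [3.142, 0.0, 3.038]
force: [0.2, -0.2, -1.1]
grip_width: 0.0306
grip_force: 29.2
```

>>> apply_moves --pt "255 0.8 3.2 0 0 0 0.12" --pt "255 0.8 3.2 0 0 0 0.12" --pt "255 0.8 3.2 0 0 0 0.07" --pt "255 0 0 0 0 0 0" --pt "255 0 0 0 0 0 0" --pt "255 0 0 0 0 0 0"

```text
time_s: 30.7
ee_pos: [0.5935, 0.1357, 0.25]
eef_rot: [-3.141, 0.0, -2.941]
force: [-0.2, -0.1, -0.3]
grip_width: 0.0302
grip_force: 29.2
```

```bash
python3 - <<'E'
from h import *
snap('side','side8'); s=load('side8'); o=ctrl.get_obs(); print(o['ee_pos'],o['qpos'])
a=cv2.imread('pics/side8.png')
# numeric door-angle check: door top edge & rack edge gradient compare with side4
b=cv2.imread('pics/side4.png'); d=np.abs(a.astype(int)-b).mean(2)
print([d[v-2:v+3,u-2:u+3].mean().round(1) for u,v in((281,198),(303,194),(325,188),(277,190),(260,180))])
E
```

```text
[0.59352972 0.13549691 0.24999338] [ 1.64343605e-01  4.02727844e-01  1.26549084e+00 -1.19982416e-04
  1.47321454e+00 -1.60656898e+00]
[np.float64(8.0), np.float64(8.5), np.float64(6.8), np.float64(2.9), np.float64(18.9)]
```

>>> apply_moves --pt "255 0.1 1.05 -2 0 0 0" --pt "255 0 0 -3 0 0 0" --pt "255 0 0 -2 0 0 0" --pt "255 0 0 -1 0 0 0" --pt "255 0 0 -0.5 0 0 0" --pt "255 0 0 -0.5 0 0 0" --pt "255 0 0 -0.5 0 0 0" --pt "255 0 0 0 0 0 0"

```text
time_s: 31.55
ee_pos: [0.5946, 0.1468, 0.1546]
eef_rot: [-3.142, -0.0, -2.94]
force: [-0.3, -0.1, -0.7]
grip_width: 0.0305
grip_force: 29.2
```

>>> apply_moves --pt "255 0 0 -0.2 0 0 0" --pt "255 0 0 -0.15 0 0 0" --pt "255 0 0 0 0 0 0"

```text
time_s: 31.85
ee_pos: [0.5946, 0.1469, 0.1511]
eef_rot: [3.142, -0.0, -2.94]
force: [-0.7, -0.4, 0.0]
grip_width: 0.0295
grip_force: 29.2
```

>>> apply_moves --pt "255 0 0 -0.1 0 0 0" --pt "255 0 0 0 0 0 0" --pt "255 0 0 0 0 0 0"

```text
time_s: 32.15
ee_pos: [0.5946, 0.1469, 0.1502]
eef_rot: [-3.142, 0.0, -2.94]
force: [0.9, 1.0, -1.1]
grip_width: 0.0304
grip_force: 29.2
```

>>> apply_moves --pt "130 0 0 0 0 0 0" --pt "130 0 0 0 0 0 0" --pt "130 0 0 0 0 0 0" --pt "130 0 0 2 0 0 0" --pt "130 0 0 4 0 0 0" --pt "119 0 -1 3 0 0 0" --pt "119 -0.4 -3.5 0 0 0 -0.11" --pt "119 -0.4 -3.5 0 0 0 -0.11" --pt "119 -0.4 -3.5 0 0 0 -0.11" --pt "119 -0.4 -3.5 0 0 0 -0.11"

```text
time_s: 33.15
ee_pos: [0.5783, -0.0044, 0.2403]
eef_rot: [3.142, 0.0, 2.899]
force: [0.5, -0.2, 0.5]
grip_width: 0.0502
grip_force: 0.0
```

>>> apply_moves --pt "119 -0.4 -3.5 0 0 0 -0.11" --pt "119 -0.4 -3.5 0 0 0 -0.11" --pt "119 -0.4 -3.5 0 0 0 -0.11" --pt "119 -0.4 -3.5 0 0 0 -0.11" --pt "119 -0.3 -3.5 0 0 0 -0.11" --pt "119 0 -3 0 0 0 -0.04" --pt "119 0 0 0 0 0 0" --pt "119 0 0 0 0 0 0"

```text
time_s: 33.95
ee_pos: [0.5595, -0.2082, 0.24]
eef_rot: [-3.142, -0.0, 2.313]
force: [-1.1, -0.0, -0.3]
grip_width: 0.0503
grip_force: 0.0
```

```bash
python3 - <<'E'
from h import *
for n in('top','side'): snap(n,n+'9')
chk(0,9); o=ctrl.get_obs(); print(o['ee_pos'],o['eef_rot'])
c=load('side9'); im=cv2.imread('pics/side9.png')
# tin in rack region, brightness sample along slots (z=.177)
for k in(-.0555,-.0185,.0185,.0555):
    u,v=proj(c,[*D(1.43,(.048,-.152+k)),.177]).round().astype(int); print(k,(u,v),im[v-2:v+3,u-2:u+3].mean((0,1)).round(),cv2.imread('pics/side4.png')[v-2:v+3,u-2:u+3].mean((0,1)).round())
E
```

```text
side A (np.int64(318), np.int64(307)) 15.4 22
side B (np.int64(284), np.int64(335)) 35.1 113
side C (np.int64(288), np.int64(368)) 16.1 69
side D (np.int64(256), np.int64(373)) 15.5 20
top A (np.int64(413), np.int64(214)) 26.0 110
top B (np.int64(439), np.int64(243)) 51.5 102
top C (np.int64(466), np.int64(239)) 64.1 123
top D (np.int64(471), np.int64(265)) 39.6 103
[ 0.55976504 -0.20714812  0.24021294] [ 3.14146523e+00 -4.56559398e-05  2.31476025e+00]
-0.0555 (np.int64(285), np.int64(186)) [43. 59. 59.] [118. 121. 120.]
-0.0185 (np.int64(297), np.int64(183)) [57. 77. 77.] [115. 119. 119.]
0.0185 (np.int64(309), np.int64(181)) [73. 99. 99.] [116. 120. 119.]
0.0555 (np.int64(320), np.int64(179)) [60. 85. 86.] [115. 119. 118.]
```

>>> apply_moves --pt "119 0 -0.05 -4 0 0 0" --pt "119 0 0 -4 0 0 0" --pt "119 0 0 -4 0 0 0" --pt "119 0 0 -4 0 0 0" --pt "119 0 0 -3 0 0 0" --pt "119 0 0 -2 0 0 0" --pt "119 0 0 -1.4 0 0 0" --pt "119 0 0 0 0 0 0" --pt "119 0 0 0 0 0 0"

```text
time_s: 34.95
ee_pos: [0.5602, -0.2083, 0.0171]
eef_rot: [3.141, 0.001, 2.314]
force: [0.6, -0.4, -0.5]
grip_width: 0.0497
grip_force: 0.0
```

>>> apply_moves --pt "255 0 0 0 0 0 0" --pt "255 0 0 0 0 0 0" --pt "255 0 0 0 0 0 0" --pt "255 0 0 0 0 0 0" --pt "255 0 0 0 0 0 0"

```text
time_s: 35.45
ee_pos: [0.56, -0.2088, 0.0169]
eef_rot: [3.141, 0.001, 2.313]
force: [-0.1, 0.3, 6.8]
grip_width: 0.0299
grip_force: 29.3
```

>>> apply_moves --pt "255 0 0 1 0 0 0" --pt "255 0 0 4 0 0 0" --pt "255 0 0 4 0 0 0" --pt "255 0 0 4 0 0 0" --pt "255 0 0 4 0 0 0" --pt "255 0 0 4 0 0 0" --pt "255 0 2.75 1.2 0 0 0.1" --pt "255 0 3.2 0 0 0 0.1" --pt "255 0 3.2 0 0 0 0.1" --pt "255 0 3.2 0 0 0 0.1"

```text
time_s: 36.45
ee_pos: [0.5593, -0.0839, 0.2388]
eef_rot: [3.142, 0.0, 2.717]
force: [0.6, 0.2, -0.7]
grip_width: 0.0298
grip_force: 29.4
```

>>> apply_moves --pt "255 0 3.2 0 0 0 0.1" --pt "255 0 3.2 0 0 0 0.1" --pt "255 0 3.2 0 0 0 0.1" --pt "255 0 3.2 0 0 0 0.1" --pt "255 0 3.2 0 0 0 0.1" --pt "255 0 3.2 0 0 0 0.1" --pt "255 -0.1 3.2 0 0 0 0.03" --pt "255 0 0 0 0 0 0" --pt "255 0 0 0 0 0 0" --pt "255 0 0 0 0 0 0"

```text
time_s: 37.45
ee_pos: [0.5586, 0.1381, 0.2384]
eef_rot: [-3.141, 0.0, -2.941]
force: [-0.0, -0.1, 0.1]
grip_width: 0.0304
grip_force: 29.4
```

Place in slot 3 (floor at a reading of about 0.152).

>>> apply_moves --pt "255 0 0.05 -3 0 0 0" --pt "255 0 0 -2 0 0 0" --pt "255 0 0 -1.3 0 0 0" --pt "255 0 0 -0.8 0 0 0" --pt "255 0 0 -0.6 0 0 0" --pt "255 0 0 -0.5 0 0 0" --pt "255 0 0 0 0 0 0"

```text
time_s: 38.15
ee_pos: [0.5586, 0.1393, 0.156]
eef_rot: [3.142, -0.0, -2.94]
force: [-0.6, -0.5, 0.4]
grip_width: 0.0301
grip_force: 29.4
```

>>> apply_moves --pt "255 0 0 -0.2 0 0 0" --pt "255 0 0 -0.1 0 0 0" --pt "255 0 0 -0.1 0 0 0" --pt "255 0 0 0 0 0 0"

```text
time_s: 38.55
ee_pos: [0.5586, 0.1394, 0.1521]
eef_rot: [-3.142, 0.0, -2.94]
force: [0.5, 0.1, -0.2]
grip_width: 0.0304
grip_force: 29.4
```

>>> apply_moves --pt "255 0 0 -0.1 0 0 0" --pt "130 0 0 0 0 0 0" --pt "130 0 0 0 0 0 0" --pt "130 0 0 0 0 0 0" --pt "130 0 0 2 0 0 0" --pt "130 0 0 4 0 0 0" --pt "119 0 -1 3 0 0 0" --pt "119 -0.6 -3.5 0 0 0 -0.1" --pt "119 -0.6 -3.5 0 0 0 -0.1" --pt "119 -0.6 -3.5 0 0 0 -0.1"

```text
time_s: 39.55
ee_pos: [0.5402, 0.0233, 0.2412]
eef_rot: [-3.142, 0.0, 3.04]
force: [0.6, -0.4, -0.1]
grip_width: 0.05
grip_force: 0.0
```

>>> apply_moves --pt "119 -0.6 -3.5 0 0 0 -0.1" --pt "119 -0.6 -3.5 0 0 0 -0.1" --pt "119 -0.6 -3.5 0 0 0 -0.1" --pt "119 -0.6 -3.5 0 0 0 -0.1" --pt "119 -0.6 -3.5 0 0 0 -0.1" --pt "119 -0.6 -3.5 0 0 0 -0.1" --pt "119 -0.6 -3.5 0 0 0 -0.1" --pt "119 -0.6 -3.5 0 0 0 0" --pt "119 -0.6 -3.5 0 0 0 0" --pt "119 -0.6 -3.5 0 0 0 0"

```text
time_s: 40.55
ee_pos: [0.4802, -0.327, 0.2411]
eef_rot: [3.142, 0.0, 2.343]
force: [-0.6, 1.0, -0.9]
grip_width: 0.0499
grip_force: 0.0
```

>>> apply_moves --pt "119 -0.5 -3.5 0 0 0 0" --pt "119 0 0 0 0 0 0" --pt "119 0 0 0 0 0 0" --pt "119 0 0 0 0 0 0"

```text
time_s: 40.95
ee_pos: [0.4759, -0.3598, 0.2412]
eef_rot: [3.141, -0.0, 2.344]
force: [0.3, -0.6, 0.5]
grip_width: 0.0503
grip_force: 0.0
```

```bash
python3 - <<'E'
from h import *
for n in('top','side'): snap(n,n+'10')
chk(0,10,('side',)); chk(9,10,('side',)); o=ctrl.get_obs(); print(o['ee_pos'],o['eef_rot'])
c=load('side10'); im=cv2.imread('pics/side10.png')
for k in(-.0555,-.0185,.0185,.0555):
    u,v=proj(c,[*D(1.43,(.048,-.152+k)),.177]).round().astype(int); print(k,(u,v),im[v-2:v+3,u-2:u+3].mean((0,1)).round())
a=cv2.resize(im[290:390,230:340],(440,400),interpolation=2); b=cv2.resize(im[150:230,250:350],(500,400),interpolation=2)[:,:350]; cv2.imwrite('pics/v10.png',np.hstack([a,b]))
E
```

```text
side A (np.int64(318), np.int64(307)) 61.8 121
side B (np.int64(284), np.int64(335)) 38.4 116
side C (np.int64(288), np.int64(368)) 19.2 73
side D (np.int64(256), np.int64(373)) 18.6 23
side A (np.int64(318), np.int64(307)) 46.3 112
side B (np.int64(284), np.int64(335)) 6.6 96
side C (np.int64(288), np.int64(368)) 3.0 5
side D (np.int64(256), np.int64(373)) 3.1 6
[ 0.47600238 -0.35967895  0.24135327] [3.14152492e+00 2.05752278e-04 2.34453440e+00]
-0.0555 (np.int64(285), np.int64(186)) [128. 132. 131.]
-0.0185 (np.int64(297), np.int64(183)) [126. 130. 130.]
0.0185 (np.int64(309), np.int64(181)) [178. 170. 172.]
0.0555 (np.int64(320), np.int64(179)) [176. 169. 171.]
```

Tins C and D are unmoved, and slots 3 and 4 are filled. Taking C.

>>> apply_moves --pt "119 0 -0.1 -4 0 0 -0.01" --pt "119 0 0 -4 0 0 0" --pt "119 0 0 -4 0 0 0" --pt "119 0 0 -4 0 0 0" --pt "119 0 0 -3 0 0 0" --pt "119 0 0 -2 0 0 0" --pt "119 0 0 -1.5 0 0 0" --pt "119 0 0 0 0 0 0" --pt "119 0 0 0 0 0 0"

```text
time_s: 41.95
ee_pos: [0.4761, -0.3616, 0.0171]
eef_rot: [3.142, 0.001, 2.334]
force: [-0.2, -0.1, 0.1]
grip_width: 0.0501
grip_force: 0.0
```

>>> apply_moves --pt "255 0 0 0 0 0 0" --pt "255 0 0 0 0 0 0" --pt "255 0 0 0 0 0 0" --pt "255 0 0 0 0 0 0" --pt "255 0 0 0 0 0 0"

```text
time_s: 42.45
ee_pos: [0.4759, -0.3619, 0.0169]
eef_rot: [3.141, 0.001, 2.333]
force: [-0.8, 1.4, 7.1]
grip_width: 0.0302
grip_force: 29.2
```

>>> apply_moves --pt "255 0 0 1 0 0 0" --pt "255 0 0 4 0 0 0" --pt "255 0 0 4 0 0 0" --pt "255 0 0 4 0 0 0" --pt "255 0 0 4 0 0 0" --pt "255 0 0 4 0 0 0" --pt "255 0.3 3.3 1.2 0 0 0.1" --pt "255 0.3 3.5 0 0 0 0.1" --pt "255 0.3 3.5 0 0 0 0.1" --pt "255 0.3 3.5 0 0 0 0.1"

```text
time_s: 43.45
ee_pos: [0.4873, -0.2222, 0.2388]
eef_rot: [-3.142, 0.0, 2.737]
force: [0.9, -0.4, 0.3]
grip_width: 0.0303
grip_force: 29.2
```

>>> apply_moves --pt "255 0.3 3.5 0 0 0 0.1" --pt "255 0.3 3.5 0 0 0 0.1" --pt "255 0.3 3.5 0 0 0 0.1" --pt "255 0.3 3.5 0 0 0 0.1" --pt "255 0.3 3.5 0 0 0 0.1" --pt "255 0.3 3.5 0 0 0 0.1" --pt "255 0.4 3.5 0 0 0 0.01" --pt "255 0.4 3.5 0 0 0 0" --pt "255 0.4 3.5 0 0 0 0" --pt "255 0.4 3.5 0 0 0 0"

```text
time_s: 44.45
ee_pos: [0.5214, 0.1279, 0.2388]
eef_rot: [-3.142, 0.001, -2.94]
force: [0.5, -0.2, -0.2]
grip_width: 0.03
grip_force: 29.2
```

>>> apply_moves --pt "255 0 0 0 0 0 0" --pt "255 0 0 0 0 0 0" --pt "255 0 0 0 0 0 0"

```text
time_s: 44.75
ee_pos: [0.5216, 0.1257, 0.2385]
eef_rot: [-3.141, 0.0, -2.941]
force: [0.4, -0.1, -1.2]
grip_width: 0.0299
grip_force: 29.2
```

>>> apply_moves --pt "255 0.05 0.6 -3 0 0 0" --pt "255 0 0 -2 0 0 0" --pt "255 0 0 -1.3 0 0 0" --pt "255 0 0 -0.8 0 0 0" --pt "255 0 0 -0.6 0 0 0" --pt "255 0 0 -0.5 0 0 0" --pt "255 0 0 0 0 0 0"

```text
time_s: 45.45
ee_pos: [0.5221, 0.1323, 0.156]
eef_rot: [-3.142, -0.0, -2.94]
force: [-0.7, 0.9, 0.1]
grip_width: 0.0302
grip_force: 29.2
```

>>> apply_moves --pt "255 0 0 -0.2 0 0 0" --pt "255 0 0 -0.1 0 0 0" --pt "255 0 0 -0.1 0 0 0" --pt "255 0 0 0 0 0 0"

```text
time_s: 45.85
ee_pos: [0.5221, 0.1324, 0.1522]
eef_rot: [-3.142, 0.0, -2.94]
force: [-0.1, -0.7, 0.2]
grip_width: 0.0304
grip_force: 29.2
```

>>> apply_moves --pt "255 0 0 -0.1 0 0 0" --pt "130 0 0 0 0 0 0" --pt "130 0 0 0 0 0 0" --pt "130 0 0 0 0 0 0" --pt "130 0 0 2 0 0 0" --pt "130 0 0 4 0 0 0" --pt "119 0 -1 3 0 0 0" --pt "119 -0.8 -3.5 0 0 0 -0.06" --pt "119 -0.8 -3.5 0 0 0 -0.06" --pt "119 -0.8 -3.5 0 0 0 -0.06"

```text
time_s: 46.85
ee_pos: [0.4977, 0.0164, 0.2412]
eef_rot: [-3.142, 0.0, -3.122]
force: [-0.2, 0.2, 0.3]
grip_width: 0.05
grip_force: 0.0
```

>>> apply_moves --pt "119 -0.9 -3.5 0 0 0 -0.05" --pt "119 -0.9 -3.5 0 0 0 0" --pt "119 -0.9 -3.5 0 0 0 0" --pt "119 -0.9 -3.5 0 0 0 0" --pt "119 -0.9 -3.5 0 0 0 0" --pt "119 -0.9 -3.5 0 0 0 0" --pt "119 -0.9 -3.5 0 0 0 0" --pt "119 -0.9 -3.5 0 0 0 0" --pt "119 -0.9 -3.5 0 0 0 0" --pt "119 -0.9 -3.5 0 0 0 0"

```text
time_s: 47.85
ee_pos: [0.4075, -0.334, 0.2412]
eef_rot: [-3.142, 0.0, 3.113]
force: [0.8, -0.3, 0.0]
grip_width: 0.05
grip_force: 0.0
```

>>> apply_moves --pt "119 -0.9 -3.5 0 0 0 0" --pt "119 0 0 0 0 0 0" --pt "119 0 0 0 0 0 0" --pt "119 0 0 0 0 0 0"

```text
time_s: 48.25
ee_pos: [0.3994, -0.3669, 0.2412]
eef_rot: [3.141, 0.0, 3.114]
force: [0.1, 0.1, -0.3]
grip_width: 0.0501
grip_force: 0.0
```

```bash
python3 - <<'E'
from h import *
for n in('top','side'): snap(n,n+'11')
chk(10,11,('side',)); o=ctrl.get_obs(); print(o['ee_pos'],o['eef_rot'],o['qpos'])
c=load('side11'); im=cv2.imread('pics/side11.png')
for k in(-.0555,-.0185,.0185,.0555):
    u,v=proj(c,[*D(1.43,(.048,-.152+k)),.177]).round().astype(int); print(k,(u,v),im[v-2:v+3,u-2:u+3].mean((0,1)).round())
E
```

```text
side A (np.int64(318), np.int64(307)) 5.1 7
side B (np.int64(284), np.int64(335)) 7.3 94
side C (np.int64(288), np.int64(368)) 36.6 102
side D (np.int64(256), np.int64(373)) 4.1 7
[ 0.39954918 -0.36675829  0.24137077] [-3.14143461e+00  2.63426626e-04  3.11446344e+00] [-8.10205841e-01  2.53012525e-01  1.48149910e+00  7.48305839e-05
  1.40678283e+00 -2.35388514e+00]
-0.0555 (np.int64(285), np.int64(186)) [124. 128. 127.]
-0.0185 (np.int64(297), np.int64(183)) [171. 164. 166.]
0.0185 (np.int64(309), np.int64(181)) [172. 165. 168.]
0.0555 (np.int64(320), np.int64(179)) [171. 164. 167.]
```

>>> apply_moves --pt "119 0 0 -4 0 0 0" --pt "119 0 0 -4 0 0 0" --pt "119 0 0 -4 0 0 0" --pt "119 0 0 -4 0 0 0" --pt "119 0 0 -3 0 0 0" --pt "119 0 0 -2 0 0 0" --pt "119 0 0 -1.5 0 0 0" --pt "119 0 0 0 0 0 0" --pt "119 0 0 0 0 0 0"

```text
time_s: 49.25
ee_pos: [0.3996, -0.3674, 0.0168]
eef_rot: [-3.141, 0.0, 3.114]
force: [0.6, -0.2, 0.2]
grip_width: 0.0503
grip_force: 0.0
```

>>> apply_moves --pt "255 0 0 0 0 0 0" --pt "255 0 0 0 0 0 0" --pt "255 0 0 0 0 0 0" --pt "255 0 0 0 0 0 0" --pt "255 0 0 0 0 0 0"

```text
time_s: 49.75
ee_pos: [0.3994, -0.3678, 0.0169]
eef_rot: [-3.141, 0.001, 3.113]
force: [-0.2, 0.9, 6.8]
grip_width: 0.0306
grip_force: 29.2
```

>>> apply_moves --pt "255 0 0 1 0 0 0" --pt "255 0 0 4 0 0 0" --pt "255 0 0 4 0 0 0" --pt "255 0 0 4 0 0 0" --pt "255 0 0 4 0 0 0" --pt "255 0 0 4 0 0 0" --pt "255 0.7 3.5 1.2 0 0 0.06" --pt "255 0.7 3.5 0 0 0 0.06" --pt "255 0.7 3.5 0 0 0 0.06" --pt "255 0.6 3.5 0 0 0 0.05"

```text
time_s: 50.75
ee_pos: [0.426, -0.2262, 0.2388]
eef_rot: [-3.141, 0.0, -2.938]
force: [1.3, 0.0, -0.5]
grip_width: 0.0304
grip_force: 29.2
```

>>> apply_moves --pt "255 0.6 3.5 0 0 0 0" --pt "255 0.6 3.5 0 0 0 0" --pt "255 0.6 3.5 0 0 0 0" --pt "255 0.6 3.5 0 0 0 0" --pt "255 0.6 3.5 0 0 0 0" --pt "255 0.6 3.5 0 0 0 0" --pt "255 0.6 3.5 0 0 0 0" --pt "255 0.6 3.5 0 0 0 0" --pt "255 0.6 3.5 0 0 0 0" --pt "255 0.6 3.7 0 0 0 0"

```text
time_s: 51.75
ee_pos: [0.486, 0.1258, 0.2389]
eef_rot: [-3.142, 0.001, -2.94]
force: [0.6, -0.3, -1.4]
grip_width: 0.0303
grip_force: 29.2
```

>>> apply_moves --pt "255 0 0 0 0 0 0" --pt "255 0 0 0 0 0 0" --pt "255 0 0 0 0 0 0"

```text
time_s: 52.05
ee_pos: [0.486, 0.1237, 0.2384]
eef_rot: [-3.141, 0.0, -2.94]
force: [0.2, 0.0, -0.5]
grip_width: 0.03
grip_force: 29.2
```

>>> apply_moves --pt "255 0 0.05 -3 0 0 0" --pt "255 0 0 -2 0 0 0" --pt "255 0 0 -1.3 0 0 0" --pt "255 0 0 -0.8 0 0 0" --pt "255 0 0 -0.6 0 0 0" --pt "255 0 0 -0.5 0 0 0" --pt "255 0 0 0 0 0 0"

```text
time_s: 52.75
ee_pos: [0.4861, 0.1248, 0.156]
eef_rot: [-3.142, -0.0, -2.94]
force: [-0.8, -0.6, -0.5]
grip_width: 0.0301
grip_force: 29.2
```

>>> apply_moves --pt "255 0 0 -0.2 0 0 0" --pt "255 0 0 -0.1 0 0 0" --pt "255 0 0 -0.1 0 0 0" --pt "255 0 0 0 0 0 0"

```text
time_s: 53.15
ee_pos: [0.4861, 0.1249, 0.1522]
eef_rot: [-3.142, 0.0, -2.94]
force: [-0.1, -0.4, -0.5]
grip_width: 0.0301
grip_force: 29.2
```

>>> apply_moves --pt "255 0 0 -0.1 0 0 0" --pt "130 0 0 0 0 0 0" --pt "130 0 0 0 0 0 0" --pt "130 0 0 0 0 0 0" --pt "130 0 0 2 0 0 0" --pt "130 0 0 4 0 0 0" --pt "130 0 0 4 0 0 0" --pt "168 0 0 2 0 0 -0.14" --pt "168 0 0 0 0 0 -0.14" --pt "168 0 0 0 0 0 -0.14"

```text
time_s: 54.15
ee_pos: [0.4863, 0.1249, 0.2717]
eef_rot: [3.141, 0.001, 2.918]
force: [0.6, -1.3, -0.3]
grip_width: 0.0323
grip_force: 0.0
```

>>> apply_moves --pt "168 0 0 0 0 0 -0.15" --pt "168 0 0 0 0 0 -0.15" --pt "168 0 0 0 0 0 -0.15" --pt "168 0 0 0 0 0 -0.15" --pt "168 0 0 0 0 0 -0.15" --pt "168 0 0 0 0 0 -0.15" --pt "168 0 0 0 0 0 -0.15" --pt "168 0 0 0 0 0 -0.15" --pt "168 0 0 0 0 0 -0.15" --pt "168 0 0 0 0 0 -0.15"

```text
time_s: 55.15
ee_pos: [0.4861, 0.1249, 0.2711]
eef_rot: [-3.141, 0.0, 1.417]
force: [0.6, -0.3, 0.7]
grip_width: 0.0321
grip_force: 0.0
```

>>> apply_moves --pt "168 -1 1.5 0 0 0 -0.15" --pt "168 -1 1.5 0 0 0 -0.15" --pt "168 -1 1.5 0 0 0 -0.15" --pt "168 -1 1.5 0 0 0 -0.15" --pt "168 -1 1.5 0 0 0 -0.15" --pt "168 -1 1 0 0 0 -0.15" --pt "168 0 0 0 0 0 -0.15" --pt "168 0 0 0 0 0 -0.15" --pt "168 0 0 0 0 0 0" --pt "168 0 0 0 0 0 0"

```text
time_s: 56.15
ee_pos: [0.4261, 0.2099, 0.2711]
eef_rot: [3.142, 0.0, 0.228]
force: [0.2, 0.6, 0.0]
grip_width: 0.0322
grip_force: 0.0
```

```bash
python3 - <<'E'
from h import *
snap('side','side12'); s=load('side12'); o=ctrl.get_obs(); print(o['ee_pos'],o['eef_rot'],o['qpos'][5],o['grip_width'])
f=lambda p:((proj(s,p)-[210,140])*4).round()
for t in(1.39,1.43,1.47): h=D(t,(-.054,-.245)); print(t,h,f([*D(t,(-.054,-.21)),.175]),f([*D(t,(-.054,-.28)),.175]),f([*D(t,(-.007,-.308)),.2]),f([*D(t,(.048,-.152)),.177]))
im=cv2.imread('pics/side12.png')[130:230,210:350]; cv2.imwrite('pics/v12.png',cv2.resize(im,(784,560),interpolation=2))
E
```

```text
[0.42615278 0.20984343 0.27109107] [3.14156382e+00 1.18252527e-04 2.27480813e-01] 1.7237566225319274 0.03220793354446296
1.39 [0.42869094 0.20631538] [268. 105.] [181. 124.] [154. 149.] [375. 174.]
1.43 [0.42865224 0.21634985] [268.  98.] [181. 114.] [151. 138.] [371. 169.]
1.47 [0.42901484 0.22637785] [269.  90.] [182. 104.] [149. 127.] [366. 164.]
```

View pics/v12.png

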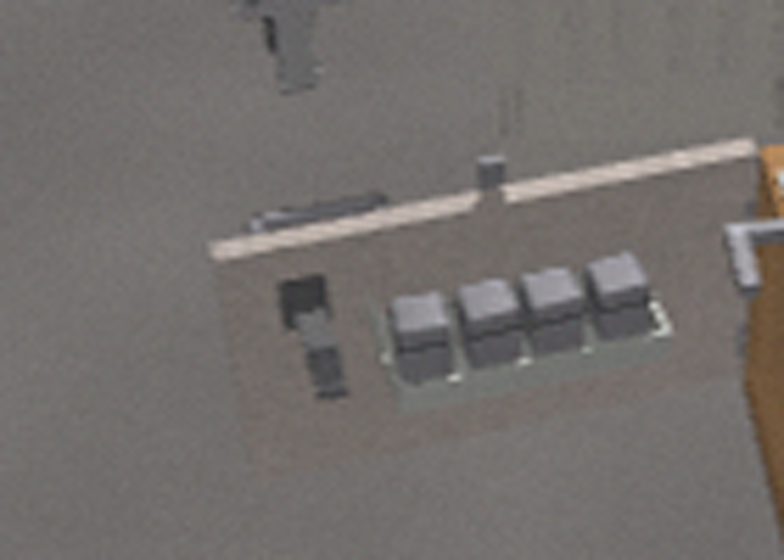

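All four tins stand in the rack. The handle is at (255,218)–(380,200), so the door is at about 1.425 rad. I'll pinch it from above and swing the door shut.

>>> apply_moves --pt "168 0.25 0.5 -3 0 0 -0.02" --pt "168 0 0 -3 0 0 0" --pt "168 0 0 -2.5 0 0 0" --pt "168 0 0 -2 0 0 0" --pt "168 0 0 -1.4 0 0 0" --pt "255 0 0 0 0 0 0" --pt "255 0 0 0 0 0 0" --pt "255 0 0 0 0 0 0" --pt "255 0 0 0 0 0 0"

```text
time_s: 57.1
ee_pos: [0.4291, 0.215, 0.1531]
eef_rot: [-3.141, -0.002, 0.204]
force: [0.7, -0.3, 3.1]
grip_width: 0.009
grip_force: 30.0
```

```bash
python3 -c "
from h import *
print(arc((-.054,-.245),1.42,.42,20));print(arc((-.054,-.245),.42,0,14))"
```

```text
([[0.02, -1.25], [0.09, -1.25], [0.15, -1.25], [0.21, -1.24], [0.27, -1.22], [0.33, -1.21], [0.39, -1.19], [0.45, -1.17], [0.51, -1.15], [0.57, -1.12], [0.62, -1.09], [0.68, -1.06], [0.73, -1.02], [0.78, -0.98], [0.83, -0.94], [0.87, -0.9], [0.92, -0.86], [0.96, -0.81], [1.0, -0.76], [1.03, -0.71]], 0.05)
([[0.64, -0.4], [0.65, -0.38], [0.66, -0.36], [0.67, -0.34], [0.68, -0.32], [0.69, -0.3], [0.7, -0.28], [0.71, -0.26], [0.71, -0.24], [0.72, -0.22], [0.73, -0.19], [0.73, -0.17], [0.74, -0.15], [0.74, -0.13]], 0.03)
```

>>> apply_moves --pt "255 0.01 -0.6 0 0 0 0.025" --pt "255 0.01 -0.65 0 0 0 0.025" --pt "255 0.09 -1.25 0 0 0 0.05" --pt "255 0.15 -1.25 0 0 0 0.05" --pt "255 0.21 -1.24 0 0 0 0.05" --pt "255 0.27 -1.22 0 0 0 0.05" --pt "255 0.33 -1.21 0 0 0 0.05" --pt "255 0.39 -1.19 0 0 0 0.05" --pt "255 0.45 -1.17 0 0 0 0.05" --pt "255 0.51 -1.15 0 0 0 0.05"

```text
time_s: 58.1
ee_pos: [0.4533, 0.1053, 0.1531]
eef_rot: [3.141, -0.001, 0.656]
force: [0.5, 1.4, 2.3]
grip_width: 0.0089
grip_force: 30.0
```

>>> apply_moves --pt "255 0.57 -1.12 0 0 0 0.05" --pt "255 0.62 -1.09 0 0 0 0.05" --pt "255 0.68 -1.06 0 0 0 0.05" --pt "255 0.73 -1.02 0 0 0 0.05" --pt "255 0.78 -0.98 0 0 0 0.05" --pt "255 0.83 -0.94 0 0 0 0.05" --pt "255 0.87 -0.9 0 0 0 0.05" --pt "255 0.92 -0.86 0 0 0 0.05" --pt "255 0.96 -0.81 0 0 0 0.05" --pt "255 1.0 -0.76 0 0 0 0.05"

```text
time_s: 59.1
ee_pos: [0.533, 0.0097, 0.1531]
eef_rot: [3.141, -0.0, 1.156]
force: [-1.5, 0.1, 4.1]
grip_width: 0.0089
grip_force: 30.0
```

```bash
python3 -c "
from h import *
o=ctrl.get_obs();p=o['ee_pos'];print(p,o['eef_rot'],o['force'],o['grip_width'])
d=p[:2]-H;a=np.arctan2(d[1],d[0]);q=np.array([-.054,-.245]);print('theta',np.arctan2(q[1],q[0])+Y0-a,np.hypot(*d),np.hypot(*q))"
```

```text
[0.53296681 0.00965137 0.15307078] [ 3.14057324e+00 -5.27042601e-05  1.15572811e+00] [-1.45070877  0.10488624  4.07550957] 0.008930818697220165
theta 0.4691154914029385 0.2500768693794867 0.25088044961694406
```

>>> apply_moves --pt "255 1.03 -0.71 0 0 0 0.05" --pt "255 0.64 -0.4 0 0 0 0.03" --pt "255 0.65 -0.38 0 0 0 0.03" --pt "255 0.66 -0.36 0 0 0 0.03" --pt "255 0.67 -0.34 0 0 0 0.03" --pt "255 0.68 -0.32 0 0 0 0.03" --pt "255 0.69 -0.3 0 0 0 0.03"

```text
time_s: 59.8
ee_pos: [0.5826, -0.0181, 0.1531]
eef_rot: [-3.141, 0.0, 1.385]
force: [-8.6, 0.4, 6.7]
grip_width: 0.0089
grip_force: 30.0
```

>>> apply_moves --pt "255 0.7 -0.28 0 0 0 0.03" --pt "255 0.71 -0.26 0 0 0 0.03" --pt "255 0.71 -0.24 0 0 0 0.03" --pt "255 0.72 -0.22 0 0 0 0.03" --pt "255 0.73 -0.19 0 0 0 0.03" --pt "255 0.73 -0.17 0 0 0 0.03" --pt "255 0.74 -0.15 0 0 0 0.03" --pt "255 0.74 -0.13 0 0 0 0.03" --pt "255 0 0 0 0 0 0"

```text
time_s: 60.7
ee_pos: [0.641, -0.0346, 0.1531]
eef_rot: [3.141, 0.0, 1.625]
force: [-0.0, -0.9, 3.4]
grip_width: 0.0092
grip_force: 30.0
```

>>> apply_moves --pt "255 0.2 0 0 0 0 0" --pt "255 0.2 0 0 0 0 0" --pt "255 0 0 0 0 0 0"

```text
time_s: 61.0
ee_pos: [0.6414, -0.0347, 0.1529]
eef_rot: [-3.133, 0.0, 1.623]
force: [-29.9, -1.7, 16.2]
grip_width: 0.0089
grip_force: 30.0
```

>>> apply_moves --pt "255 -0.35 0 0 0 0 0" --pt "168 0 0 0 0 0 0" --pt "168 0 0 0 0 0 0" --pt "168 0 0 0 0 0 0" --pt "168 0 0 4 0 0 0" --pt "168 0 0 4 0 0 0" --pt "168 0 0 4 0 0 0" --pt "100 0 0 2.5 0 0 0.15" --pt "100 0.7 2 0 0 0 0.15" --pt "100 0.7 2 0 0 0 0.15"

```text
time_s: 62.0
ee_pos: [0.6554, 0.0059, 0.2981]
eef_rot: [3.14, 0.001, 2.079]
force: [0.2, -0.2, -0.9]
grip_width: 0.0526
grip_force: 0.0
```

>>> apply_moves --pt "90 0.7 2 0 0 0 0.15" --pt "90 0.7 2 0 0 0 0.15" --pt "90 0.7 2 0 0 0 0.15" --pt "90 0.7 2 0 0 0 0.15" --pt "90 0.7 2 0 0 0 0.15" --pt "90 0.7 2 0 0 0 0.15" --pt "90 0.7 2 0 0 0 0.15" --pt "90 0.7 1.4 0 0 0 0.07" --pt "90 0 0 0 0 0 0" --pt "90 0 0 0 0 0 0"

```text
time_s: 63.0
ee_pos: [0.7109, 0.1595, 0.2966]
eef_rot: [-3.141, -0.001, -3.092]
force: [-1.0, 0.1, 0.0]
grip_width: 0.061
grip_force: 0.0
```

>>> apply_moves --pt "90 -0.2 0 -3 0 0 0" --pt "90 0 0 -2.5 0 0 0" --pt "90 0 0 -1.5 0 0 0" --pt "90 0 0 -0.7 0 0 0" --pt "90 0 0 0 0 0 0" --pt "255 0 0 0 0 0 0" --pt "255 0 0 0 0 0 0" --pt "255 0 0 0 0 0 0" --pt "255 0 0 0 0 0 0" --pt "255 0 0 0 0 0 0"

```text
time_s: 64.0
ee_pos: [0.709, 0.1597, 0.2203]
eef_rot: [3.142, 0.0, -3.09]
force: [-0.4, -0.4, -0.8]
grip_width: 0.0241
grip_force: 0.0
```

>>> apply_moves --pt "255 0 0 0.4 0 0 0" --pt "255 0 0 0.4 0 0 0" --pt "255 0 0 0.2 0 0 0" --pt "255 0 0 0 0 0 0" --pt "255 0.06 -1 0 0 0 0" --pt "255 0.06 -1 0 0 0 0" --pt "255 0.06 -1 0 0 0 0" --pt "255 0.06 -1 0 0 0 0" --pt "255 0 0 0 0 0 0"

```text
time_s: 64.9
ee_pos: [0.7115, 0.1177, 0.2302]
eef_rot: [-3.141, 0.0, -3.092]
force: [0.8, -0.5, -2.5]
grip_width: 0.0211
grip_force: 30.0
```

>>> apply_moves --pt "255 0.02 -0.3 0 0 0 0" --pt "255 0 -0.1 0 0 0 0" --pt "255 0 0 0 0 0 0" --pt "255 0 0 -0.5 0 0 0" --pt "255 0 0 -0.5 0 0 0" --pt "255 0 0 0 0 0 0"

```text
time_s: 65.5
ee_pos: [0.7117, 0.1158, 0.2206]
eef_rot: [-3.142, 0.001, -3.09]
force: [1.7, -0.9, -0.2]
grip_width: 0.0216
grip_force: 30.0
```

>>> apply_moves --pt "255 0 -0.2 0 0 0 0" --pt "255 0 0 0 0 0 0"

```text
time_s: 65.7
ee_pos: [0.7117, 0.1145, 0.2205]
eef_rot: [3.14, 0.001, -3.089]
force: [2.9, 3.3, 2.6]
grip_width: 0.0213
grip_force: 30.0
```

>>> apply_moves --pt "100 0 0.1 0 0 0 0" --pt "100 0 0 0 0 0 0" --pt "100 0 0 0 0 0 0" --pt "100 0 0 0 0 0 0" --pt "100 0 0 3 0 0 0" --pt "100 0 0 4 0 0 0" --pt "100 -4 -1 3 0 0 0" --pt "100 -4 -2 0 0 0 0" --pt "100 -4 -3 0 0 0 0" --pt "100 -4 -3 0 0 0 0"

```text
time_s: 66.7
ee_pos: [0.5504, 0.0242, 0.3194]
eef_rot: [-3.141, 0.0, -3.089]
force: [0.0, -0.5, 0.6]
grip_width: 0.057
grip_force: 0.0
```

>>> apply_moves --pt "100 -4 3 0 0 0 0" --pt "100 -4 4 0 0 0 0" --pt "100 -4 4 0 0 0 0" --pt "100 -4 4 0 0 0 0" --pt "100 0 4 0 0 0 0" --pt "100 0 4 0 0 0 0" --pt "100 0 4 0 0 0 0" --pt "100 0 4 0 0 0 0" --pt "100 0 0 0 0 0 0"

```text
time_s: 67.6
ee_pos: [0.4055, 0.3241, 0.3187]
eef_rot: [-3.141, -0.001, -3.087]
force: [-0.5, -0.7, 0.0]
grip_width: 0.0572
grip_force: 0.0
```

```bash
python3 - <<'E'
from h import *
for n in('side','top'):
    c=snap(n,n+'20'); a=cv2.imread(f'pics/{n}0.png').astype(int); b=cv2.imread(f'pics/{n}20.png').astype(int)
    P={'knob':(.711,.115,.24),'knob_up':(.711,.115,.252),'drawn':(.7084,.159,.24),'handleL':(*D(0,(-.054,-.21)),.17),'handleR':(*D(0,(-.054,-.28)),.17),'freeedge':(*D(0,(-.007,-.3)),.2),'jar':(.467,-.198,.06),'cup':(.547,-.284,.06),'spool':(.4,-.2,.046)}
    for k,p in P.items():
        u,v=proj(load(n+'20'),p).round().astype(int); A,B=[x[v-4:v+5,u-4:u+5].mean(2) for x in(a,b)]
        print(n,k,(u,v),A.mean().round(),B.mean().round(),np.corrcoef(A.ravel(),B.ravel())[0,1].round(2))
    # knob shift by template match
    u,v=proj(load(n+'20'),(.711,.115,.24)).round().astype(int)
    T=a[v-10:v+11,u-10:u+11].astype(np.uint8); S=b[v-25:v+26,u-25:u+26].astype(np.uint8); r=cv2.matchTemplate(S,T,cv2.TM_CCOEFF_NORMED); m=cv2.minMaxLoc(r); print(n,'knob match',m[1],np.array(m[3])-15)
E
```

```text
side knob (np.int64(361), np.int64(169)) 67.0 66.0 0.94
side knob_up (np.int64(361), np.int64(166)) 82.0 88.0 0.92
side drawn (np.int64(358), np.int64(159)) 145.0 147.0 0.94
side handleL (np.int64(340), np.int64(216)) 109.0 108.0 0.78
side handleR (np.int64(344), np.int64(236)) 105.0 104.0 0.82
side freeedge (np.int64(364), np.int64(233)) 125.0 126.0 0.79
side jar (np.int64(283), np.int64(303)) 169.0 168.0 0.99
side cup (np.int64(315), np.int64(332)) 114.0 113.0 0.83
side spool (np.int64(258), np.int64(308)) 125.0 124.0 1.0
side knob match 0.9729303121566772 [0 0]
top knob (np.int64(304), np.int64(151)) 80.0 85.0 0.71
top knob_up (np.int64(304), np.int64(150)) 86.0 91.0 0.75
top drawn (np.int64(288), np.int64(153)) 149.0 158.0 0.97
top handleL (np.int64(347), np.int64(182)) 107.0 113.0 0.95
top handleR (np.int64(371), np.int64(180)) 108.0 116.0 0.93
top freeedge (np.int64(377), np.int64(160)) 126.0 136.0 0.81
top jar (np.int64(414), np.int64(244)) 166.0 175.0 0.97
top cup (np.int64(440), np.int64(216)) 113.0 119.0 0.99
top spool (np.int64(416), np.int64(267)) 124.0 130.0 1.0
top knob match 0.9927782416343689 [1 0]
```

```bash
python3 - <<'E'
from h import *
P={'knob':(.711,.115,.24),'handle':(*D(0,(-.054,-.245)),.17),'freeedge':(*D(0,(-.007,-.3)),.2),'jar':(.467,-.198,.06),'cup':(.547,-.284,.06),'spool':(.4,-.2,.046),'roofBR':(.861,-.092,.2),'box':(.68,-.3,.12)}
for n in('side','top'):
    a,b=[cv2.imread(f'pics/{n}{i}.png',0).astype(np.float32) for i in(0,20)]
    for k,p in P.items():
        u,v=proj(load(n+'20'),p).round().astype(int)
        T=cv2.resize(a[v-9:v+10,u-9:u+10],None,fx=5,fy=5,interpolation=2); S=cv2.resize(b[v-14:v+15,u-14:u+15],None,fx=5,fy=5,interpolation=2)
        m=cv2.minMaxLoc(cv2.matchTemplate(S,T,cv2.TM_CCOEFF_NORMED)); print(n,k,round(m[1],3),(np.array(m[3])-25)/5)
E
```

```text
side knob 0.983 [0.2 0.4]
side handle 0.926 [0.6 0. ]
side freeedge 0.962 [0.8 0. ]
side jar 0.999 [0. 0.]
side cup 0.906 [0. 0.]
side spool 0.948 [0.4 0. ]
side roofBR 0.997 [0. 0.]
side box 0.887 [0.6 4.4]
top knob 0.995 [ 1.  -0.2]
top handle 0.985 [ 0.  -0.6]
top freeedge 0.975 [ 0.  -0.8]
top jar 0.997 [0. 0.]
top cup 0.997 [0. 0.]
top spool 0.997 [0. 0.]
top roofBR 0.998 [0. 0.]
top box 0.984 [0.2 0.2]
```

```bash
python3 -c "
from station import ctrl
print(ctrl.hand_in())"
```

```text
the job is handed in; nothing more can be done
None
```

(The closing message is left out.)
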